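# Empty the carver's offcut tray

## Task

Clear the carving bench of scrap in one trip: put every offcut lying on the bench into the plywood tray with the others, and draw the tray's end board up out of its slots and lay it flat on the bench, the tray staying on its green mat meanwhile. With everything on it, carry the open tray by its handle to the blue container and tip it there so that all the offcuts slide out into it, then stand the tray back on the middle of its mat. Leave the arch, the abrasive block and the mallet where they are.

Things in the scene. Friction and masses are not known exactly. Their poses are not given: they have to be found in the camera images.
- tray_handle (a point): Centre of the handle of the loose plywood offcut tray: a beech bar 18 mm (own x) x 20 mm (own z) in section, 130 mm long along own y, over the tray's middle between two uprights (34 mm along x, 12 mm thick, 115 mm high). This point is 100 mm above the tray's underside. Tray axes: open mouth at own -x, rear wall at own +x, z up. The tray weighs 0.29 to 0.43 kg and balances under the bar.
- tray_floor (a point): Middle of the tray's inner floor (top face), 94 mm below the handle's centre; same axes. Tray 200 (x) x 154 (y) mm outside, floor 6 mm thick, side and rear walls 12 mm thick and 41 mm high from the underside; inside 130 mm wide (y) and, behind the end board, 169 mm long. Lacquered and slick: wood starts to slide on it at 17 to 26 degrees of tilt.
- tray_mouth (a point): Middle of the tray's open mouth edge, on top of its floor: 100 mm towards own -x of the floor's middle. Same axes as the tray.
- gate_center (a point): Centre of the end board, a loose red-brown board 8 mm thick (own x), 142 wide (own y), 90 tall (own z), 66 g. At the start it stands in two vertical slots (11 mm wide, open on top, 2 mm side play) in the tray's side walls, 85 mm from the tray's middle towards the mouth, its foot on the tray's floor, and shuts the mouth; it stands 55 mm proud of the walls and comes out straight up.
- mat: Green cutting mat, the tray's place: fixed to the bench, 260 (own x) x 220 (own y) x 3 mm; origin at the centre of its underside, on the bench. At the start the tray stands on it, mouth towards about its own -x.
- bin_floor (a point): Centre of the inner floor of the scrap container: blue open-topped plastic box fixed to the bench, 300 (own x) x 220 (own y) x 120 mm high outside, walls and floor 5 mm. Own axes along its sides, z up.
- t1_c (a point): Starts in the tray (may be absent): pale ash block offcut, 44 x 30 x 26 mm (own x, y, z), 12 to 27 g. The point is the centre of that outline, half-way up; axes along its edges, own z up at the start.
- t2_c (a point): Starts in the tray (may be absent): a pale rebated moulding offcut (stepped: the upper half keeps only 55 % of the length, at own -x; its y faces are flat), 42 x 32 x 30 mm (own x, y, z), 12 to 27 g. The point is the centre of that outline, half-way up; axes along its edges, own z up at the start.
- t3_c (a point): Starts in the tray (may be absent): dark walnut block offcut, 36 x 32 x 24 mm (own x, y, z), 12 to 27 g. The point is the centre of that outline, half-way up; axes along its edges, own z up at the start.
- t4_c (a point): Starts in the tray (may be absent): yellow boxwood block offcut, 50 x 28 x 22 mm (own x, y, z), 12 to 27 g. The point is the centre of that outline, half-way up; axes along its edges, own z up at the start.
- s1_c (a point): Lies on the bench (may be absent): pale ash block offcut, 50 x 30 x 26 mm (own x, y, z), 12 to 27 g. The point is the centre of that outline, half-way up; axes along its edges, own z up at the start.
- s2_c (a point): Lies on the bench (may be absent): a beech rebated moulding offcut (stepped: the upper half keeps only 55 % of the length, at own -x; its y faces are flat), 44 x 34 x 30 mm (own x, y, z), 12 to 27 g. The point is the centre of that outline, half-way up; axes along its edges, own z up at the start.
- s3_c (a point): Lies on the bench (may be absent): dark walnut block offcut, 40 x 34 x 28 mm (own x, y, z), 12 to 27 g. The point is the centre of that outline, half-way up; axes along its edges, own z up at the start.
- s4_c (a point): Lies on the bench (may be absent): yellow boxwood block offcut, 56 x 28 x 24 mm (own x, y, z), 12 to 27 g. The point is the centre of that outline, half-way up; axes along its edges, own z up at the start.
- arch: Bystander: the carved ash arch being worked on, 320 mm long (own y), 60 mm deep, 140 mm high; origin under its centre. Leave alone.
- sander: Bystander: cork abrasive block with blue paper, 103 (own x) x 56 x 32 mm; origin under its centre. Leave alone.
- mallet: Bystander: round oak carver's mallet standing on its head, 92 mm across, 240 mm high; origin under its centre. Leave alone.

How it is judged:
On the way, in this order (a step that is already met when the one before it is completed fails the run):
1. every offcut is on the tray, the tray stands on its mat, and the end board is out of its slots and lies flat on the bench (x of t1_c in the frame of tray_handle between -0.105 and 0.095 m and y of t1_c in the frame of tray_handle between -0.075 and 0.075 m and z of t1_c in the frame of tray_handle between -0.1 and -0.015 m and x of t2_c in the frame of tray_handle between -0.105 and 0.095 m and y of t2_c in the frame of tray_handle between -0.075 and 0.075 m and z of t2_c in the frame of tray_handle between -0.1 and -0.015 m and x of t3_c in the frame of tray_handle between -0.105 and 0.095 m and y of t3_c in the frame of tray_handle between -0.075 and 0.075 m and z of t3_c in the frame of tray_handle between -0.1 and -0.015 m and x of t4_c in the frame of tray_handle between -0.105 and 0.095 m and y of t4_c in the frame of tray_handle between -0.075 and 0.075 m and z of t4_c in the frame of tray_handle between -0.1 and -0.015 m and x of s1_c in the frame of tray_handle between -0.105 and 0.095 m and y of s1_c in the frame of tray_handle between -0.075 and 0.075 m and z of s1_c in the frame of tray_handle between -0.1 and -0.015 m and x of s2_c in the frame of tray_handle between -0.105 and 0.095 m and y of s2_c in the frame of tray_handle between -0.075 and 0.075 m and z of s2_c in the frame of tray_handle between -0.1 and -0.015 m and x of s3_c in the frame of tray_handle between -0.105 and 0.095 m and y of s3_c in the frame of tray_handle between -0.075 and 0.075 m and z of s3_c in the frame of tray_handle between -0.1 and -0.015 m and x of s4_c in the frame of tray_handle between -0.105 and 0.095 m and y of s4_c in the frame of tray_handle between -0.075 and 0.075 m and z of s4_c in the frame of tray_handle between -0.1 and -0.015 m and horizontal distance between tray_handle and mat below 0.045 m and angle between tray_handle's own z axis and vertical below 0.06 rad and height (world z) of tray_handle below 0.112 m and height (world z) of gate_center below 0.022 m and angle between gate_center's own z axis and vertical between 1.4 and 1.74 rad and angle between gate_center's own y axis and vertical between 1.4 and 1.74 rad), for 0.2 s.
2. the tray, with offcuts on it, is tipped over the container: tilted more than 11 degrees with its mouth inside the container's outline (angle between tray_handle's own z axis and vertical above 0.2 rad and x of tray_mouth in the frame of bin_floor between -0.147 and 0.147 m and y of tray_mouth in the frame of bin_floor between -0.107 and 0.107 m and z of tray_mouth in the frame of bin_floor between 0.05 and 0.35 m and ((x of t1_c in the frame of tray_handle between -0.105 and 0.095 m and y of t1_c in the frame of tray_handle between -0.075 and 0.075 m and z of t1_c in the frame of tray_handle between -0.1 and -0.015 m) or (x of t2_c in the frame of tray_handle between -0.105 and 0.095 m and y of t2_c in the frame of tray_handle between -0.075 and 0.075 m and z of t2_c in the frame of tray_handle between -0.1 and -0.015 m) or (x of t3_c in the frame of tray_handle between -0.105 and 0.095 m and y of t3_c in the frame of tray_handle between -0.075 and 0.075 m and z of t3_c in the frame of tray_handle between -0.1 and -0.015 m) or (x of t4_c in the frame of tray_handle between -0.105 and 0.095 m and y of t4_c in the frame of tray_handle between -0.075 and 0.075 m and z of t4_c in the frame of tray_handle between -0.1 and -0.015 m) or (x of s1_c in the frame of tray_handle between -0.105 and 0.095 m and y of s1_c in the frame of tray_handle between -0.075 and 0.075 m and z of s1_c in the frame of tray_handle between -0.1 and -0.015 m) or (x of s2_c in the frame of tray_handle between -0.105 and 0.095 m and y of s2_c in the frame of tray_handle between -0.075 and 0.075 m and z of s2_c in the frame of tray_handle between -0.1 and -0.015 m) or (x of s3_c in the frame of tray_handle between -0.105 and 0.095 m and y of s3_c in the frame of tray_handle between -0.075 and 0.075 m and z of s3_c in the frame of tray_handle between -0.1 and -0.015 m) or (x of s4_c in the frame of tray_handle between -0.105 and 0.095 m and y of s4_c in the frame of tray_handle between -0.075 and 0.075 m and z of s4_c in the frame of tray_handle between -0.1 and -0.015 m))), for 0.1 s.
At the end, for the whole second after the job is handed in: every offcut lies inside the container (none above its rim), the tray stands level on its mat with its centre within 45 mm of the mat's centre, and the end board lies flat on the bench (x of t1_c in the frame of bin_floor between -0.147 and 0.147 m and y of t1_c in the frame of bin_floor between -0.107 and 0.107 m and z of t1_c in the frame of bin_floor between -0.01 and 0.105 m and x of t2_c in the frame of bin_floor between -0.147 and 0.147 m and y of t2_c in the frame of bin_floor between -0.107 and 0.107 m and z of t2_c in the frame of bin_floor between -0.01 and 0.105 m and x of t3_c in the frame of bin_floor between -0.147 and 0.147 m and y of t3_c in the frame of bin_floor between -0.107 and 0.107 m and z of t3_c in the frame of bin_floor between -0.01 and 0.105 m and x of t4_c in the frame of bin_floor between -0.147 and 0.147 m and y of t4_c in the frame of bin_floor between -0.107 and 0.107 m and z of t4_c in the frame of bin_floor between -0.01 and 0.105 m and x of s1_c in the frame of bin_floor between -0.147 and 0.147 m and y of s1_c in the frame of bin_floor between -0.107 and 0.107 m and z of s1_c in the frame of bin_floor between -0.01 and 0.105 m and x of s2_c in the frame of bin_floor between -0.147 and 0.147 m and y of s2_c in the frame of bin_floor between -0.107 and 0.107 m and z of s2_c in the frame of bin_floor between -0.01 and 0.105 m and x of s3_c in the frame of bin_floor between -0.147 and 0.147 m and y of s3_c in the frame of bin_floor between -0.107 and 0.107 m and z of s3_c in the frame of bin_floor between -0.01 and 0.105 m and x of s4_c in the frame of bin_floor between -0.147 and 0.147 m and y of s4_c in the frame of bin_floor between -0.107 and 0.107 m and z of s4_c in the frame of bin_floor between -0.01 and 0.105 m and horizontal distance between tray_handle and mat below 0.045 m and angle between tray_handle's own z axis and vertical below 0.06 rad and height (world z) of tray_handle below 0.112 m and height (world z) of gate_center below 0.022 m and angle between gate_center's own z axis and vertical between 1.4 and 1.74 rad and angle between gate_center's own y axis and vertical between 1.4 and 1.74 rad); the robot touches nothing.
It fails at once if the arch is knocked more than 30 mm from its place (distance of arch from where it was at the start of the episode above 0.03 m).
It fails at once if the abrasive block is knocked more than 30 mm from its place (distance of sander from where it was at the start of the episode above 0.03 m).
It fails at once if the mallet is knocked more than 30 mm from its place (distance of mallet from where it was at the start of the episode above 0.03 m).
Of s1, s2, s3, s4 only 3 to 4 are there at a start; the rules pass over those that are not, and their reading is None.
Of t1, t2, t3, t4 only 3 to 4 are there at a start; the rules pass over those that are not, and their reading is None.
At some moment in a run one of s1, s2, s3, s4 may be knocked a few centimetres aside while the robot is not near it.
Once in a run the grip may slacken for a moment while it holds something.
It also fails if it takes over 208 s, if anything falls off the work surface, if the arm or the gripper's body presses on something with over 40 N, if the wrist force passes 120 N, or if a joint passes its speed limit or range.

## Robot

A 7-joint arm with a two-finger parallel gripper is mounted at the origin on the work surface. World frame = base frame: x ahead of the robot, y to its left, z up, the work surface at z = 0. Lengths are in m, angles in rad, forces in N, time in s.
With the tool pointing down it reaches from about 0.4 to 0.75 m from the base axis. Payload 19.5 kg.
Tool frame: the origin (TCP) lies between the finger pads; the fingertips stand 11 mm ahead of it and the grasp point (between the pads) lies 8 mm behind it (ctrl.tips_ahead is the z of the fingertips in the tool frame, in m); z points along the fingers, y is the line along which they close (so a half turn about z gives the same grasp; the last joint's range is limited). The gripper opens to 85 mm and grips with 20 to 120 N. Pads are 22 mm wide; open, the fingers measure 114 mm over their backs; the gripper's body (76 mm by 85 mm) begins 54 mm behind the grasp point. The pads swing forward as they close: fully open they stand 13 mm farther back than shut.
Start: joints at [1.258, 0.707, -0.028, 1.485, 0.022, 0.951, -0.075], TCP at [0.154, -0.554, 0.242] pointing down, gripper open.
Joint ranges: [-2.71, 2.71], [-0.32, 2.16], [-1.57, 1.52], [0, 2.45], [-1.46, 4.6], [0, 2.02], [-2.83, 2.83]. Speed limits (rad/s): [1.89, 1.89, 2.57, 2.57, 3.01, 3.01, 3.01].

## Interface

Orientations are given as a rotation vector (axis times angle).
In Python, from rig import ctrl gives the robot as it stands.
- The arm moves only by the shell command python3 -m handwheel 'ROWS' [FORCE]. ROWS is a JSON object of lists of equal length, an entry for each row: "linear": the shift along the tool's x, y, z in m, a list of three; "turn": the turn, a rotation vector about the tool's x, y, z in degrees, a list of three; "fingers": the opening, from -1 (shut) to 1 (fully open). A call has 1 to 20 rows; each row shifts and turns the commanded pose from where the row before left it, along the tool's axes as they then stand; what a row does not reach is not made up. A row lasts 1/12 s, in which the tool goes at most 41.7 mm and 7.16 degrees, less where a joint would pass 70% of its speed; a pose out of reach is approached as far as the arm can. A call with a gripper value outside its range is refused whole. The fingers move at their own pace and stop on an object; FORCE is the grip in N (left out, the last holds). Time passes only in rows, so rows that do not move let the fingers close. It gives the time, the measured TCP pose, the force, the opening and the grip force at its end, in the units of the state.
- ctrl.state(): the state, without advancing time (a new reading comes with each control period).
- ctrl.get_image(name): name is "scene" or "side" or "wrist"; returns a dict with "image" (480x640x3 uint8, red, green, blue), "fx", "fy", "cx", "cy" (pixels), "R" (3x3) and "t" (3): a world point X has camera coordinates R X + t. Camera axes: x right, y down, z forward; pixel columns grow to the right and rows downward; lengths in m; the calibration is good to about 2 mm. A picture is of the moment at which its call begins. There is no depth.
- ctrl.job_done(): hands the job in; it is judged then, once.
The state is a dict: "t": time; "q": joint angles; "dq": joint speeds; "effort": joint torques, N m; "eef_pos": TCP position; "tcp_rot": TCP orientation; "ft_force": force on the tool from outside, world axes, zero at the start; "torque": the same for the moment, N m; "opening": finger opening in m; "grasp_force": force on a finger pad.
Only numpy, scipy, OpenCV 4.12 (cv2) and the standard library are available. Lean on these libraries where they do the work, as an engineer would, in place of code of your own. Each camera call takes 0.05 s, during which the arm holds its last target. There are 200 camera calls.

## Working session

There is one attempt and no reset: what is moved stays moved. The work goes in short steps, Python scripts to look and compute and a shell command to move; the robot and the scene stay as the last step left them, time stands still between calls to the robot, and variables do not carry over. Pictures are saved under pics/ and viewed, at most 14 in all, crops included, and the job is handed in when it is done.

```bash
ls; mkdir -p pics; python3 - <<'E'
from rig import ctrl
import cv2
for n in("scene","side"):
    d=ctrl.get_image(n);cv2.imwrite(f"pics/{n}0.png",d["image"][:,:,::-1]);print(n,d["fx"],d["fy"],d["cx"],d["cy"],d["R"],d["t"])
s=ctrl.state();print(s)
E
```

```text
pics
scene 470.13417854996294 470.13417854996294 319.6005887338849 232.80157733233762 [[-0.77313823  0.63387151  0.02154484]
 [ 0.40551628  0.52015983 -0.75165836]
 [-0.48766158 -0.57239904 -0.65920067]] [ 0.46735434 -0.17408958  1.51100747]
side 583.8296300123793 583.8296300123793 311.9107256764749 241.14203150001495 [[ 0.96413773 -0.26527972  0.00806866]
 [-0.19349609 -0.72340409 -0.6627562 ]
 [ 0.18165269  0.63742701 -0.74879177]] [-0.58140297  0.1843832   1.55784414]
{'t': 0.1, 'q': array([ 1.25832594,  0.70703578, -0.02763124,  1.48492942,  0.02201017,
        0.95089029, -0.07549273]), 'dq': array([-1.03708341e-03, -3.91334455e-04,  4.88223785e-04,  4.69563832e-04,
       -3.54755212e-04, -4.01892119e-05, -1.61729044e-03]), 'effort': array([ 3.85746098e-03, -8.84282684e+01,  1.23727910e+00, -2.36455804e+01,
        1.71039719e-02,  5.07298973e-03,  1.10414206e-06]), 'eef_pos': array([ 0.15374586, -0.55384249,  0.24188231]), 'tcp_rot': array([-3.11190170e+00, -4.23934742e-01,  2.45522879e-04]), 'ft_force': array([ 0.86141148, -0.53656026, -0.69093379]), 'torque': array([-0.00945029, -0.03019788,  0.01785721]), 'grasp_force': 0.0, 'opening': 0.0854654177068379}
```

View pics/scene0.png

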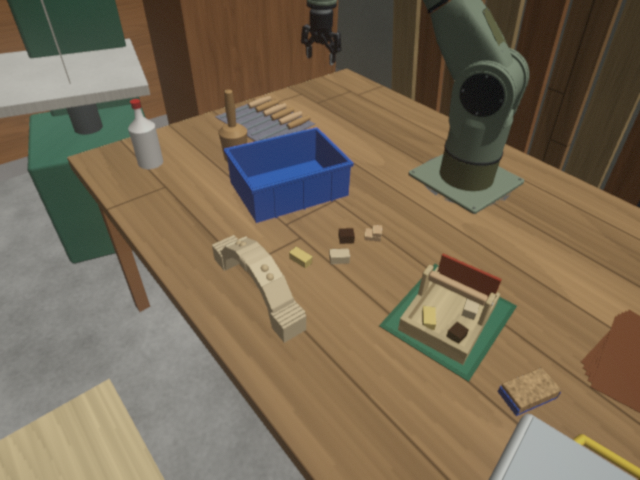

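View pics/side0.png

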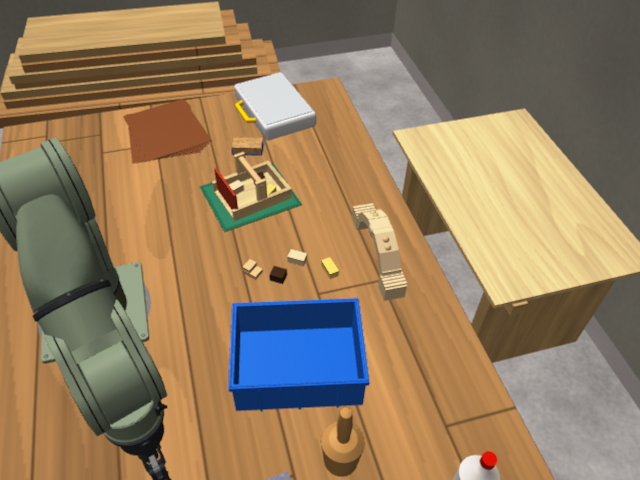

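Scene view: red end board (470,280) faces the robot, tray at (445,310) on the mat with yellow, dark and one or two pale pieces. On the bench: walnut (346,236), beech moulding (374,233), ash (340,256) and boxwood (301,256), with the blue bin at (290,172). The side view shows the same pieces at (278,274), (253,269), (297,257) and (330,267).

```bash
cat > h.py <<'E'
import numpy as np,cv2
from scipy.spatial.transform import Rotation as Ro
from rig import ctrl
def ray(d,u,v,z):
    R=np.array(d["R"]);t=np.array(d["t"]);c=-R.T@t
    r=R.T@np.array([(u-d["cx"])/d["fx"],(v-d["cy"])/d["fy"],1]);return c+r*(z-c[2])/r[2]
def proj(d,X):
    p=np.array(d["R"])@np.array(X)+np.array(d["t"]);return p[0]/p[2]*d["fx"]+d["cx"],p[1]/p[2]*d["fy"]+d["cy"]
def tri(obs):
    A=[];b=[]
    for d,u,v in obs:
        R=np.array(d["R"]);t=np.array(d["t"])
        for i,k in((0,(u-d["cx"])/d["fx"]),(1,(v-d["cy"])/d["fy"])):
            A.append(R[i]-k*R[2]);b.append(k*t[2]-t[i])
    return np.linalg.lstsq(np.array(A),np.array(b),rcond=None)[0]
def shot(n,name=None,box=None,sc=1):
    d=ctrl.get_image(n)
    if name:
        im=d["image"][:,:,::-1]
        if box: im=im[box[1]:box[3],box[0]:box[2]]
        cv2.imwrite(f"pics/{name}.png",cv2.resize(im,None,fx=sc,fy=sc,interpolation=cv2.INTER_CUBIC))
    return d
def hsv(d): return cv2.cvtColor(d["image"],cv2.COLOR_RGB2HSV)
# shift & turn needed in tool axes to reach pos with tool down, y axis along yaw a (rad)
def go(pos,a=None,Rt=None):
    s=ctrl.state();R=Ro.from_rotvec(s["tcp_rot"])
    if Rt is None:
        y=np.array([np.cos(a),np.sin(a),0])
        if y@R.as_matrix()[:,1]<0:y=-y
        z=np.array([0,0,-1.]);Rt=Ro.from_matrix(np.c_[np.cross(y,z),y,z])
    print("pos",s["eef_pos"].round(4),"shift",(R.inv().apply(np.array(pos)-s["eef_pos"])*1000).round(1),"mm  turn",np.degrees((R.inv()*Rt).as_rotvec()).round(1),"op",round(s["opening"],4),"t",s["t"])
E
python3 - <<'E'
from h import *
for n in("scene","side"):
    d=shot(n);H=hsv(d)
    for nm,lo,hi in(("green",(60,100,30),(85,255,160)),("blue",(105,150,60),(125,255,255)),("red",(0,150,60),(6,255,200)),("dark",(0,30,0),(20,255,60)),("yel",(22,110,150),(32,255,255)),("pale",(10,20,170),(25,110,255))):
        m=cv2.inRange(H,lo,hi)
        for c in cv2.findContours(m,0,2)[0]:
            A=cv2.contourArea(c)
            if A<60: continue
            (x,y),(w,h),a=cv2.minAreaRect(c)
            if y>60 and y<400: print(n,nm,A,round(x),round(y),round(w),round(h),round(a),ray(d,x,y,.02).round(3))
P={"bin_side_rim":("side",.12,[(231,303),(360,300),(367,385),(235,389)]),"bin_sc":("scene",.12,[(226,148),(318,133),(351,163),(246,183)]),
"mat_sc":("scene",.003,[(383,322),(467,371),(516,308),(436,266)]),"mat_si":("side",.003,[(201,189),(270,163),(300,200),(226,227)])}
for k,(n,z,p) in P.items():
    d=shot(n);print(k,[ray(d,u,v,z)[:2].round(3) for u,v in p])
E
```

```text
scene green 1017.5 475 332 43 87 38 [0.49  0.398 0.02 ]
scene blue 6367.5 291 172 74 120 77 [ 0.436 -0.347  0.02 ]
scene red 62.5 471 267 61 2 24 [0.334 0.27  0.02 ]
scene dark 1695.5 621 158 97 35 90 [-0.5    0.264  0.02 ]
scene dark 151.0 449 90 8 49 0 [-0.454 -0.436  0.02 ]
scene dark 402.0 624 71 13 107 19 [-1.264 -0.075  0.02 ]
scene dark 5991.5 567 76 44 177 19 [-0.995 -0.206  0.02 ]
scene dark 3369.0 528 71 37 155 14 [-0.904 -0.348  0.02 ]
scene pale 83.0 531 382 17 13 4 [0.503 0.544 0.02 ]
scene pale 418.0 290 314 18 29 60 [0.78  0.106 0.02 ]
scene pale 2764.0 445 314 74 48 27 [0.503 0.325 0.02 ]
scene pale 196.5 459 285 61 5 27 [0.408 0.289 0.02 ]
scene pale 126.0 340 252 7 19 90 [0.559 0.025 0.02 ]
scene pale 141.0 301 254 21 9 32 [ 0.641 -0.033  0.02 ]
scene pale 1765.0 257 267 93 35 47 [ 0.754 -0.063  0.02 ]
scene pale 98.0 373 230 9 18 68 [0.43  0.015 0.02 ]
scene pale 64.0 292 116 4 23 63 [ 0.211 -0.648  0.02 ]
side green 989.5 250 195 50 89 71 [0.487 0.305 0.02 ]
side blue 13818.5 297 355 108 139 88 [ 0.487 -0.283  0.02 ]
side red 288.5 225 189 43 11 54 [0.414 0.355 0.
[... 261 characters left out ...]
.032 0.02 ]
side pale 979.0 378 226 61 26 59 [0.829 0.076 0.02 ]
side pale 77.5 224 203 29 7 46 [0.402 0.294 0.02 ]
side pale 463.0 244 192 28 24 69 [0.472 0.324 0.02 ]
side pale 626.0 264 174 55 25 51 [0.55  0.392 0.02 ]
side pale 27856.5 522 197 246 157 60 [1.307 0.078 0.02 ]
bin_side_rim [array([ 0.353, -0.159]), array([ 0.661, -0.233]), array([ 0.603, -0.455]), array([ 0.32 , -0.388])]
bin_sc [array([ 0.602, -0.444]), array([ 0.329, -0.348]), array([ 0.362, -0.158]), array([ 0.652, -0.257])]
mat_sc [array([0.619, 0.245]), array([0.573, 0.444]), array([0.344, 0.411]), array([0.385, 0.203])]
mat_si [array([0.343, 0.391]), array([0.583, 0.457]), array([0.636, 0.261]), array([0.391, 0.206])]
```

```bash
python3 -m handwheel '{"linear":[[0.024,-0.022,-0.009],[0.024,-0.022,-0.009],[0.024,-0.022,-0.009],[0.024,-0.022,-0.009],[0.024,-0.022,-0.009],[0.024,-0.022,-0.009],[0.024,-0.022,-0.009],[0.024,-0.022,-0.009],[0.024,-0.022,-0.009],[0.024,-0.022,-0.009],[0.024,-0.022,-0.009],[0.024,-0.022,-0.009],[0.024,-0.022,-0.009],[0.024,-0.022,-0.009],[0.024,-0.022,-0.009],[0.024,-0.022,-0.009],[0.024,-0.022,-0.009],[0.024,-0.022,-0.009],[0.024,-0.022,-0.009],[0.024,-0.022,-0.009]],"turn":[[0,0,0],[0,0,0],[0,0,0],[0,0,0],[0,0,0],[0,0,0],[0,0,0],[0,0,0],[0,0,0],[0,0,0],[0,0,0],[0,0,0],[0,0,0],[0,0,0],[0,0,0],[0,0,0],[0,0,0],[0,0,0],[0,0,0],[0,0,0]],"fingers":[1,1,1,1,1,1,1,1,1,1,1,1,1,1,1,1,1,1,1,1]}' 20
python3 -m handwheel '{"linear":[[0,0,0],[0,0,0],[0,0,0],[0,0,0],[0,0,0],[0,0,0],[0,0,0],[0,0,0],[0,0,0],[0,0,0],[0,0,0],[0,0,0]],"turn":[[0,0,-6.5],[0,0,-6.5],[0,0,-6.5],[0,0,-6.5],[0,0,-6.5],[0,0,-6.5],[0,0,-6.5],[0,0,-6.5],[0,0,-6.5],[0,0,-6.5],[0,0,-6.5],[0,0,0]],"fingers":[1,1,1,1,1,1,1,1,1,1,1,1]}'
python3 - <<'E'
from h import *
d=shot("wrist","w1");s=ctrl.state();print(s["q"].round(2),s["eef_pos"],s["tcp_rot"])
R=Ro.from_rotvec(s["tcp_rot"]).as_matrix();c=-np.array(d["R"]).T@d["t"];print("cam in tool",R.T@(c-s["eef_pos"]),"axes",(np.array(d["R"])@R).round(2),d["fx"])
E
```

```text
t: 2.07
eef_pos: [0.4991, -0.0002, 0.4229]
tcp_rot: [-3.113, -0.424, -0.0]
ft_force: [-0.8, -0.8, 1.5]
opening: 0.0857
grasp_force: 0.0
t: 3.07
eef_pos: [0.4986, -0.0018, 0.4223]
tcp_rot: [-2.272, -2.169, -0.0]
ft_force: [-0.3, 0.3, 0.2]
opening: 0.0856
grasp_force: 0.0
[ 0.16  0.44 -0.4   1.37  0.17  1.36 -0.29] [ 0.49860306 -0.00184646  0.4222903 ] [-2.28039249e+00 -2.16049527e+00 -1.18199585e-04]
cam in tool [ 0.07847664 -0.00122251 -0.13163207] axes [[ 0.01  1.    0.  ]
 [-0.95  0.01 -0.31]
 [-0.31  0.    0.95]] 424.3199650281451
```

View pics/w1.png

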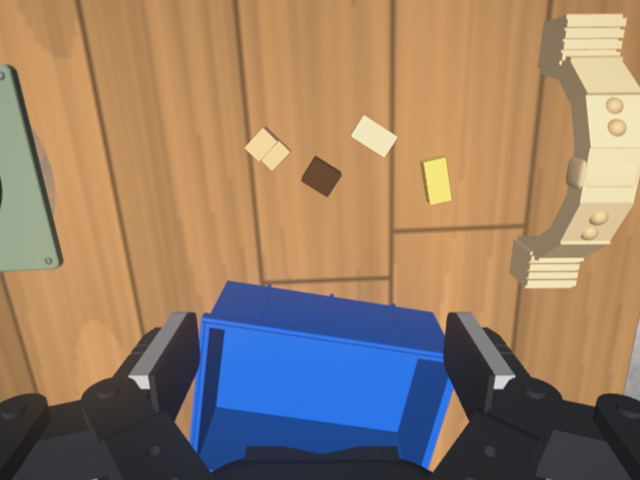

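Wrist view from above: beech moulding (267,149), walnut (321,176), ash (374,136), boxwood (437,181). There is room around each piece, and the bin and arch are clear of them.

```bash
cat >> h.py <<'E'
def blob(d,u,v,z,r=14,tol=30,win=45):
    """piece around pixel: Lab colour like the patch at (u,v); rect on plane z"""
    L=cv2.cvtColor(d["image"],cv2.COLOR_RGB2LAB).astype(float);u,v=int(u),int(v)
    ref=np.median(L[v-3:v+4,u-3:u+4].reshape(-1,3),0)
    m=(np.linalg.norm((L-ref)*[.6,1,1],axis=2)<tol*.5).astype(np.uint8);k=np.zeros_like(m);k[max(v-win,0):v+win,max(u-win,0):u+win]=1
    n,lab=cv2.connectedComponents(m*k);c=max(cv2.findContours((lab==lab[v,u]).astype(np.uint8),0,2)[0],key=cv2.contourArea)
    W=np.array([ray(d,*p[0],z)[:2] for p in c]);(x,y),(w,h),a=cv2.minAreaRect((W*1000).astype(np.float32))
    if w<h:w,h,a=h,w,a+90
    return round(float(x)/1000,4),round(float(y)/1000,4),round(float(w),1),round(float(h),1),"long axis deg",round(float((a+90)%180-90),1)
E
python3 - <<'E'
from h import *
d=shot("wrist")
for n,u,v,z in(("s2hi",262,143,.030),("s2lo",275,156,.015),("s3",321,176,.028),("s1",374,136,.026),("s4",437,181,.024)):
    for t in (24,34):print(n,blob(d,u,v,z,tol=t))
E
```

```text
s2hi (0.432, 0.0194, 42.4, 34.6, 'long axis deg', -47.2)
s2hi (0.432, 0.0194, 42.9, 34.7, 'long axis deg', -46.5)
s2lo (0.43, 0.0177, 43.6, 35.6, 'long axis deg', -47.2)
s2lo (0.43, 0.0178, 44.0, 35.8, 'long axis deg', -46.7)
s3 (0.4965, -0.0169, 40.0, 35.6, 'long axis deg', -34.9)
s3 (0.4964, -0.0169, 40.8, 36.2, 'long axis deg', -35.0)
s1 (0.5629, 0.0289, 48.6, 28.3, 'long axis deg', -34.2)
s1 (0.563, 0.0289, 49.0, 28.9, 'long axis deg', -34.1)
s4 (0.6428, -0.0303, 54.9, 26.7, 'long axis deg', -79.7)
s4 (0.6429, -0.0304, 55.5, 27.0, 'long axis deg', -79.6)
```

```bash
python3 - <<'E'
from h import *
print(ctrl.tips_ahead);go((.643,-.0303,.014),np.radians(10.3))
E
```

```text
0.011
pos [ 0.4986 -0.0018  0.4223] shift [-20.3 145.8 408.3] mm  turn [ -0.   -0.  -13.5] op 0.0854 t 3.1667
```

```bash
python3 -m handwheel '{"linear":[[-0.002,0.0132,0.032],[-0.002,0.0132,0.032],[-0.002,0.0132,0.032],[-0.002,0.0132,0.032],[-0.002,0.0132,0.032],[-0.002,0.0132,0.032],[-0.002,0.0132,0.032],[-0.002,0.0132,0.032],[-0.002,0.0132,0.032],[-0.002,0.0132,0.032],[0,0.0138,0.03],[0,0,0],[0,0,0],[0,0,0]],"turn":[[0,0,0],[0,0,0],[0,0,0],[0,0,0],[0,0,0],[0,0,0],[0,0,0],[0,0,0],[0,0,0],[0,0,0],[0,0,0],[0,0,-6.8],[0,0,-6.7],[0,0,0]],"fingers":[1,1,1,1,1,1,1,1,1,1,1,1,1,1]}' 30
python3 - <<'E'
from h import *
go((.643,-.0303,.014),np.radians(10.3));print(ctrl.state()["q"].round(2))
E
```

```text
t: 4.33
eef_pos: [0.643, -0.0293, 0.0716]
tcp_rot: [-2.005, -2.417, 0.001]
ft_force: [-0.9, -1.2, 0.3]
opening: 0.085
grasp_force: 0.0
pos [ 0.643  -0.0293  0.0716] shift [-1.  -0.1 57.6] mm  turn [-0.1  0.   0.3] op 0.085 t 4.3333
[ 0.15  1.04 -0.36  1.36  0.43  0.82 -0.15]
```

```bash
python3 -m handwheel '{"linear":[[-0.001,0,0.02],[0,0,0.02],[0,0,0.0175],[0,0,0],[0,0,0],[0,0,0],[0,0,0],[0,0,0],[0,0,0],[0,0,0],[0,0,-0.015],[0,0,-0.03],[0,0,-0.03]],"turn":[[0,0,0],[0,0,0],[0,0,0],[0,0,0],[0,0,0],[0,0,0],[0,0,0],[0,0,0],[0,0,0],[0,0,0],[0,0,0],[0,0,0],[0,0,0]],"fingers":[1,1,1,1,-1,-1,-1,-1,-1,-1,-1,-1,-1]}' 40
python3 - <<'E'
from h import *
go((.48,.22,.35),np.radians(12.5));print(ctrl.state()["q"].round(2),ctrl.state()["grasp_force"])
E
```

```text
t: 5.42
eef_pos: [0.643, -0.0301, 0.0914]
tcp_rot: [-2.008, -2.415, 0.001]
ft_force: [0.3, -0.0, 1.2]
opening: 0.0272
grasp_force: 39.5
pos [ 0.643  -0.0301  0.0914] shift [ 275.7 -114.9 -258.4] mm  turn [-0.1 -0.  -2. ] op 0.0272 t 5.4167
[ 0.16  1.02 -0.37  1.35  0.42  0.85 -0.14] 39.51309621334076
```

```bash
python3 -m handwheel '{"linear":[[0.023,-0.0096,-0.0215],[0.023,-0.0096,-0.0215],[0.023,-0.0096,-0.0215],[0.023,-0.0096,-0.0215],[0.023,-0.0096,-0.0215],[0.023,-0.0096,-0.0215],[0.023,-0.0096,-0.0215],[0.023,-0.0096,-0.0215],[0.023,-0.0096,-0.0215],[0.023,-0.0096,-0.0215],[0.023,-0.0096,-0.0215],[0.023,-0.0096,-0.0215],[0,0,0],[0,0,0]],"turn":[[0,0,0],[0,0,0],[0,0,0],[0,0,0],[0,0,0],[0,0,0],[0,0,0],[0,0,0],[0,0,0],[0,0,0],[0,0,0],[0,0,0],[0,0,0],[0,0,0]],"fingers":[-1,-1,-1,-1,-1,-1,-1,-1,-1,-1,-1,-1,-1,-1]}'
python3 - <<'E'
from h import *
d=shot("wrist","w2");print(ctrl.state()["q"].round(2))
for x in(.12,.105,0):print(0)
E
```

```text
t: 6.58
eef_pos: [0.4791, 0.2211, 0.3497]
tcp_rot: [2.005, 2.417, 0.004]
ft_force: [0.2, -0.8, -0.8]
opening: 0.027
grasp_force: 39.5
[-0.26  0.54 -0.42  1.45  0.23  1.19 -0.53]
0
0
0
```

View pics/w2.png

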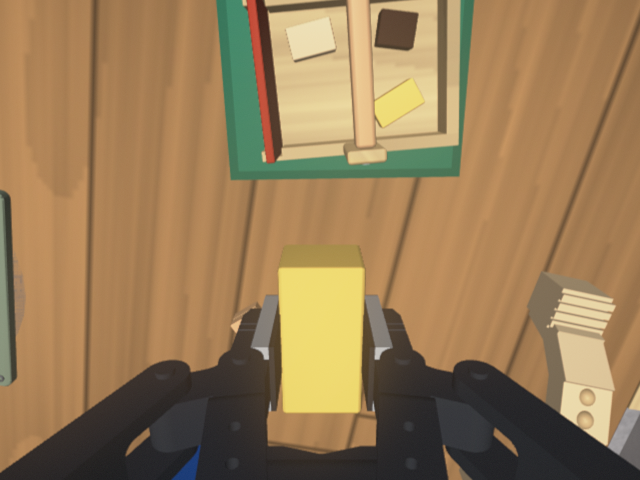

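Over the tray: ash (311,39) is in the front half, walnut (397,29) and boxwood (399,103) in the rear half, and s4 is held firmly. I need to move about 100 mm further to see the whole tray.

```bash
python3 -m handwheel '{"linear":[[0.035,0,0],[0.035,0,0],[0.035,0,0],[0,0,0],[0,0,0]],"turn":[[0,0,0],[0,0,0],[0,0,0],[0,0,0],[0,0,0]],"fingers":[-1,-1,-1,-1,-1]}'
python3 - <<'E'
from h import *
d=shot("wrist","w3");print(ctrl.state()["q"].round(2))
m=cv2.inRange(hsv(d),(60,80,20),(90,255,200));m=cv2.morphologyEx(m,3,np.ones((9,9)))
c=max(cv2.findContours(m,0,2)[0],key=cv2.contourArea);W=np.array([ray(d,*p[0],.003)[:2]*1000 for p in c],np.float32);print("mat",cv2.minAreaRect(W))
E
```

```text
t: 7.05
eef_pos: [0.4602, 0.3238, 0.3471]
tcp_rot: [-2.007, -2.417, 0.002]
ft_force: [-0.0, -0.7, 0.8]
opening: 0.0269
grasp_force: 39.5
[-0.46  0.61 -0.41  1.33  0.24  1.26 -0.7 ]
mat ((484.59234619140625, 326.07415771484375), (258.3498840332031, 217.51528930664062), 11.525415420532227)
```

View pics/w3.png

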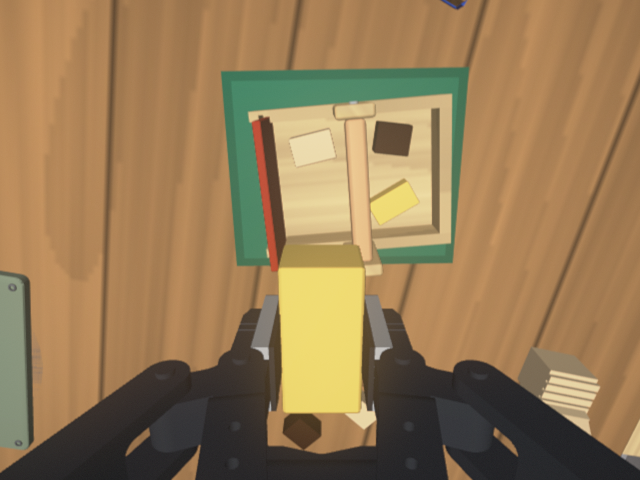

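Full tray: bar from (356,120) to (362,262), wall corners (249,112), (452,95), (452,243), end board top edge (257,120) to (272,268). The free floor is the front half below the ash piece and small gaps at the rear.

```bash
python3 - <<'E'
from h import *
d=shot("wrist")
f=lambda u,v,z:ray(d,u,v,z)[:2].round(4)
a,b,c=f(249,112,.044),f(452,95,.044),f(452,243,.044)
print(a,b,c,np.hypot(*(b-a)),np.hypot(*(c-b)),np.degrees(np.arctan2(*(b-a)[::-1])),np.degrees(np.arctan2(*(b-c)[::-1])),"center",(a+c)/2)
g,h=f(257,118,.099),f(272,270,.099);print("gate",g,h,np.hypot(*(g-h)),(g+h)/2,np.degrees(np.arctan2(*(g-h)[::-1])))
p,q=f(356,122,.113),f(361,262,.113);print("bar",p,q,np.hypot(*(p-q)),np.degrees(np.arctan2(*(p-q)[::-1])))
C=(a+c)/2;th=np.arctan2(*(b-a)[::-1]);ex=np.array([np.cos(th),np.sin(th)]);ey=np.array([-ex[1],ex[0]])
for n,u,v,z in(("t1",312,148,.035),("t3",393,139,.033),("t4",394,203,.031)):
    r=blob(d,u,v,z);w=np.array(r[:2])-C;print(n,r,"tray",(w@ex).round(3),(w@ey).round(3))
E
```

```text
[0.3779 0.3731] [0.5702 0.4246] [0.612  0.2773] 0.19907671887993333 0.1531160670863773 14.992596922688099 105.84259565326595 center [0.49495 0.3252 ]
gate [0.394  0.3727] [0.4275 0.2345] 0.14220228549499475 [0.41075 0.3036 ] 103.62580826792896
bar [0.4776 0.3855] [0.508  0.2635] 0.12573050544716663 103.99203377028583
t1 (0.4417, 0.3443, 91.7, 74.8, 'long axis deg', -74.5) tray -0.046 0.032
t3 (0.5229, 0.3749, 37.3, 31.3, 'long axis deg', 4.5) tray 0.04 0.041
t4 (0.5409, 0.3081, 49.2, 27.2, 'long axis deg', 42.2) tray 0.04 -0.028
```

```bash
cat >> h.py <<'E'
TC=np.array([.4945,.325]);TH=np.radians(14.6)
def tl(x,y):
    c,s=np.cos(TH),np.sin(TH);return TC+[c*x-s*y,s*x+c*y]
E
python3 - <<'E'
from h import *
p=tl(-.046,-.047);go((*p,.06),TH+np.pi/2)
E
```

```text
pos [0.4612 0.322  0.3475] shift [-53.1  -9.  287.6] mm  turn [ 0.   0.1 85.8] op 0.0269 t 7.15
```

```bash
python3 -m handwheel '{"linear":[[-0.0265,-0.0045,0],[-0.0265,-0.0045,0],[0,0,0.02],[0,0,0.02],[0,0,0.02],[0,0,0.02],[0,0,0.02],[0,0,0.02],[0,0,0.02],[0,0,0.02],[0,0,0.02],[0,0,0.02],[0,0,0.02],[0,0,0.02],[0,0,0],[0,0,0]],"turn":[[0,0,0],[0,0,0],[0,0,7.15],[0,0,7.15],[0,0,7.15],[0,0,7.15],[0,0,7.15],[0,0,7.15],[0,0,7.15],[0,0,7.15],[0,0,7.15],[0,0,7.15],[0,0,7.15],[0,0,7.15],[0,0,0],[0,0,0]],"fingers":[-1,-1,-1,-1,-1,-1,-1,-1,-1,-1,-1,-1,-1,-1,-1,-1]}'
python3 - <<'E'
from h import *
p=tl(-.046,-.047);go((*p,.06),TH+np.pi/2);print(ctrl.state()["q"].round(2))
E
```

```text
t: 8.48
eef_pos: [0.4616, 0.2685, 0.1079]
tcp_rot: [3.114, 0.406, -0.002]
ft_force: [0.2, 0.1, 0.5]
opening: 0.0271
grasp_force: 39.5
pos [0.4616 0.2685 0.1079] shift [ 0.2  0.6 47.9] mm  turn [0.  0.1 0.3] op 0.0271 t 8.4833
[-0.61  0.85  0.04  1.78 -0.06  0.52 -1.84]
```

```bash
python3 -m handwheel '{"linear":[[0,0,0.024],[0,0,0.023],[0,0,0],[0,0,0],[0,0,0],[0,0,0],[0,0,-0.03],[0,0,-0.04],[0,0,-0.04],[0,0,0]],"turn":[[0,0,0],[0,0,0],[0,0,0],[0,0,0],[0,0,0],[0,0,0],[0,0,0],[0,0,0],[0,0,0],[0,0,0]],"fingers":[-1,-1,-1,0,0,0.5,1,1,1,1]}'
python3 - <<'E'
from h import *
go((.432,.0185,.016),np.radians(43));d=shot("wrist","w4")
E
```

```text
t: 9.32
eef_pos: [0.4635, 0.2706, 0.1783]
tcp_rot: [-3.112, -0.402, -0.014]
ft_force: [0.3, -0.1, 1.0]
opening: 0.0854
grasp_force: 0.0
pos [0.4635 0.2706 0.1783] shift [-96.1 236.3 160.7] mm  turn [-0.4 -0.4 61.7] op 0.0854 t 9.3167
```

View pics/w4.png

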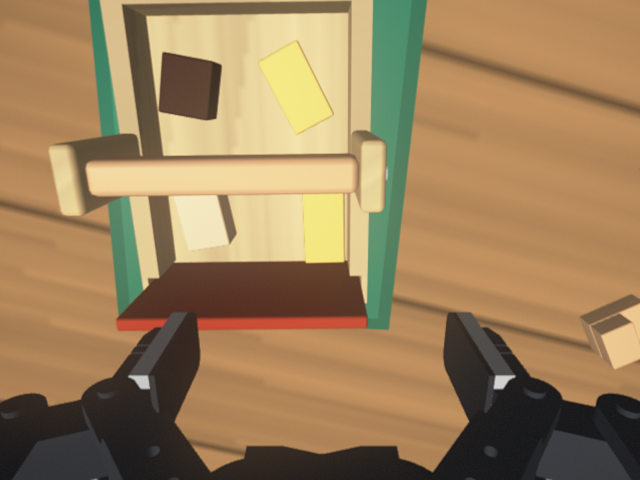

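s4 lies neatly along the front right wall (323,228); t1, t3 and t4 are undisturbed.

```bash
python3 -m handwheel '{"linear":[[-0.012,0.0295,0.008],[-0.012,0.0295,0.008],[-0.012,0.0295,0.008],[-0.012,0.0295,0.008],[-0.012,0.0295,0.008],[-0.012,0.0295,0.008],[-0.012,0.0295,0.008],[-0.012,0.0295,0.008],[0,0,0],[0,0,0],[0,0,0],[0,0,0],[0,0,0],[0,0,0],[0,0,0],[0,0,0],[0,0,0],[0,0,0]],"turn":[[0,0,0],[0,0,0],[0,0,0],[0,0,0],[0,0,0],[0,0,0],[0,0,0],[0,0,0],[0,0,6.8],[0,0,6.8],[0,0,6.8],[0,0,6.8],[0,0,6.8],[0,0,6.8],[0,0,6.8],[0,0,6.8],[0,0,6.8],[0,0,0]],"fingers":[1,1,1,1,1,1,1,1,1,1,1,1,1,1,1,1,1,1]}'
python3 - <<'E'
from h import *
go((.432,.0185,.016),np.radians(43));d=shot("wrist","w5");print(ctrl.state()["q"].round(2))
for n,X in(("s2",(.4255,.0255,.030)),("s3",(.4965,-.017,.028)),("s1",(.563,.029,.026))):
    u,v=proj(d,X);print(n,u,v)
    if 0<u<640 and 0<v<480: print(blob(d,u,v,X[2],win=120))
E
```

```text
t: 10.87
eef_pos: [0.4285, 0.0171, 0.107]
tcp_rot: [-2.883, 1.247, -0.0]
ft_force: [-0.3, -0.8, -1.4]
opening: 0.0853
grasp_force: 0.0
pos [0.4285 0.0171 0.107 ] shift [ 1.4 -3.5 91.1] mm  turn [-0.  -0.   0.2] op 0.0853 t 10.8667
[-0.19  0.78  0.14  2.15 -0.43  0.24 -2.06]
s2 313.7696149973075 268.00060940632346
(0.4251, 0.0257, 32.9, 22.3, 'long axis deg', 43.1)
s3 265.3023037226325 111.78141702415708
(0.4963, -0.019, 39.4, 34.5, 'long axis deg', -34.6)
s1 95.75214050485738 85.44778386311677
(0.5629, 0.0293, 48.6, 28.5, 'long axis deg', -33.9)
```

```bash
python3 -m handwheel '{"linear":[[0.0014,-0.0035,0.03],[0,0,0.03],[0,0,0.02],[0,0,0.0125],[0,0,0],[0,0,0],[0,0,0],[0,0,0],[0,0,0],[0,0,0],[0,0,0],[0,0,-0.015],[0,0,-0.03],[0,0,-0.03],[0,0,-0.03],[0,0,0]],"turn":[[0,0,0],[0,0,0],[0,0,0],[0,0,0],[0,0,0],[0,0,0],[0,0,0],[0,0,0],[0,0,0],[0,0,0],[0,0,0],[0,0,0],[0,0,0],[0,0,0],[0,0,0],[0,0,0]],"fingers":[1,1,1,1,1,-1,-1,-1,-1,-1,-1,-1,-1,-1,-1,-1]}' 40
python3 - <<'E'
from h import *
p=tl(.047,-.022);go((*p,.115),TH+np.pi/2)
E
```

```text
t: 12.25
eef_pos: [0.4342, 0.0186, 0.1243]
tcp_rot: [-2.885, 1.238, -0.006]
ft_force: [0.5, -1.4, -0.7]
opening: 0.033
grasp_force: 40.7
pos [0.4342 0.0186 0.1243] shift [-138.5 -285.2   10. ] mm  turn [ -0.1  -0.2 -61.1] op 0.033 t 12.25
```

```bash
python3 -m handwheel '{"linear":[[-0.0138,-0.0285,-0.006],[-0.0138,-0.0285,-0.006],[-0.0138,-0.0285,-0.006],[-0.0138,-0.0285,-0.006],[-0.0138,-0.0285,-0.006],[-0.0138,-0.0285,-0.006],[-0.0138,-0.0285,-0.006],[-0.0138,-0.0285,-0.006],[-0.0138,-0.0285,-0.006],[-0.0138,-0.0285,-0.006],[0,0,0],[0,0,0],[0,0,0],[0,0,0],[0,0,0],[0,0,0],[0,0,0],[0,0,0],[0,0,0],[0,0,0]],"turn":[[0,0,0],[0,0,0],[0,0,0],[0,0,0],[0,0,0],[0,0,0],[0,0,0],[0,0,0],[0,0,0],[0,0,0],[0,0,-6.8],[0,0,-6.8],[0,0,-6.8],[0,0,-6.8],[0,0,-6.8],[0,0,-6.8],[0,0,-6.8],[0,0,-6.8],[0,0,-6.7],[0,0,0]],"fingers":[-1,-1,-1,-1,-1,-1,-1,-1,-1,-1,-1,-1,-1,-1,-1,-1,-1,-1,-1,-1]}'
python3 - <<'E'
from h import *
p=tl(.047,-.022);go((*p,.06),TH+np.pi/2);print(ctrl.state()["q"].round(2))
E
```

```text
t: 13.92
eef_pos: [0.5448, 0.3146, 0.1799]
tcp_rot: [-3.114, -0.409, 0.002]
ft_force: [0.3, -0.1, -0.6]
opening: 0.0335
grasp_force: 40.7
pos [0.5448 0.3146 0.1799] shift [  1.1  -0.7 119.9] mm  turn [-0.   0.1  0.4] op 0.0335 t 13.9167
[-0.64  0.87  0.15  1.35 -0.14  0.93 -1.77]
```

```bash
python3 -m handwheel '{"linear":[[0.001,0,0.035],[0,0,0.035],[0,0,0.03],[0,0,0.02],[0,0,0],[0,0,0],[0,0,0],[0,0,0],[0,0,0],[0,0,-0.03],[0,0,-0.04],[0,0,-0.04],[0,0,0]],"turn":[[0,0,0],[0,0,0],[0,0,0],[0,0,0],[0,0,0],[0,0,0],[0,0,0],[0,0,0],[0,0,0],[0,0,0],[0,0,0],[0,0,0],[0,0,0]],"fingers":[-1,-1,-1,-1,-1,-0.1,-0.1,0.2,0.5,1,1,1,1]}'
python3 - <<'E'
from h import *
go((.4963,-.0185,.11),np.radians(-34.6))
d=shot("wrist","w6",(0,0,640,480))
E
```

```text
t: 15.0
eef_pos: [0.5481, 0.3161, 0.1778]
tcp_rot: [-3.112, -0.398, -0.013]
ft_force: [1.6, 0.7, 1.4]
opening: 0.0853
grasp_force: 0.0
pos [0.5481 0.3161 0.1778] shift [-135.   311.    65.6] mm  turn [  0.   -0.6 -40.8] op 0.0853 t 15.0
```

View pics/w6.png

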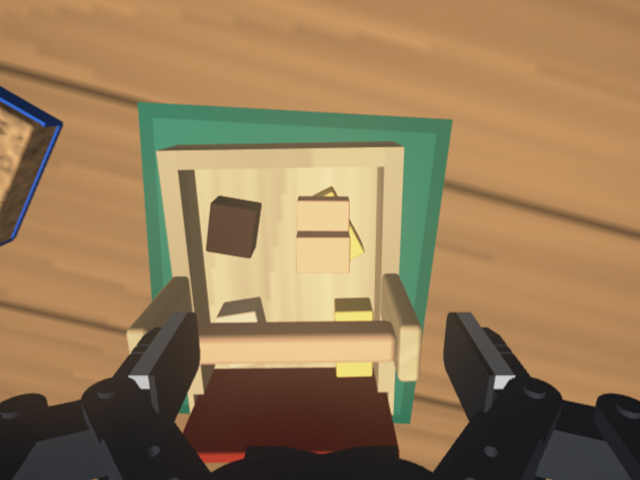

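s2 rests on t4 at (323,235), inside the walls. Next is s3.

```bash
python3 -m handwheel '{"linear":[[-0.0123,0.0283,0.006],[-0.0123,0.0283,0.006],[-0.0123,0.0283,0.006],[-0.0123,0.0283,0.006],[-0.0123,0.0283,0.006],[-0.0123,0.0283,0.006],[-0.0123,0.0283,0.006],[-0.0123,0.0283,0.006],[-0.0123,0.0283,0.006],[-0.0123,0.0283,0.006],[-0.0123,0.0283,0.006],[0,0,0],[0,0,0],[0,0,0],[0,0,0],[0,0,0],[0,0,0],[0,0,0]],"turn":[[0,0,0],[0,0,0],[0,0,0],[0,0,0],[0,0,0],[0,0,0],[0,0,0],[0,0,0],[0,0,0],[0,0,0],[0,0,0],[0,0,-6.8],[0,0,-6.8],[0,0,-6.8],[0,0,-6.8],[0,0,-6.8],[0,0,-6.8],[0,0,0]],"fingers":[1,1,1,1,1,1,1,1,1,1,1,1,1,1,1,1,1,1]}'
python3 - <<'E'
from h import *
d=shot("wrist","w7");print(ctrl.state()["q"].round(2))
for n,X in(("s3",(.4963,-.018,.028)),("s1",(.563,.029,.026))):
    u,v=proj(d,X);print(n,u,v)
    if 0<u<640 and 0<v<480: print(blob(d,u,v,X[2],win=120))
go((.4963,-.018,.014),np.radians(-34.6))
E
```

```text
t: 16.55
eef_pos: [0.4932, -0.0206, 0.1039]
tcp_rot: [-2.777, -1.468, 0.001]
ft_force: [-0.1, -0.3, 0.1]
opening: 0.0851
grasp_force: 0.0
[ 0.05  0.82 -0.14  1.92  0.25  0.42 -0.87]
s3 324.8849313416743 247.42787257235472
(0.4984, -0.0157, 39.4, 39.3, 'long axis deg', 55.1)
s1 386.299973736825 92.29079085318827
(0.5632, 0.029, 48.6, 28.0, 'long axis deg', -34.3)
pos [ 0.4932 -0.0205  0.1039] shift [ 3.9  1.2 89.9] mm  turn [-0.1  0.  -0.1] op 0.0853 t 16.6
```

```bash
python3 -m handwheel '{"linear":[[0.004,0.001,0.03],[0,0,0.03],[0,0,0.02],[0,0,0.0095],[0,0,0],[0,0,0],[0,0,0],[0,0,0],[0,0,0],[0,0,0],[0,0,0],[0,0,-0.015],[0,0,-0.03],[0,0,-0.03],[0,0,-0.04],[0,0,-0.04],[0,0,0]],"turn":[[0,0,0],[0,0,0],[0,0,0],[0,0,0],[0,0,0],[0,0,0],[0,0,0],[0,0,0],[0,0,0],[0,0,0],[0,0,0],[0,0,0],[0,0,0],[0,0,0],[0,0,0],[0,0,0],[0,0,0]],"fingers":[1,1,1,1,1,-1,-1,-1,-1,-1,-1,-1,-1,-1,-1,-1,-1]}' 40
python3 - <<'E'
from h import *
p=tl(-.046,-.010);go((*p,.17),TH+np.pi/2)
E
```

```text
t: 18.02
eef_pos: [0.4983, -0.0177, 0.1758]
tcp_rot: [2.779, 1.458, 0.01]
ft_force: [0.5, 0.2, -0.6]
opening: 0.0389
grasp_force: 41.2
pos [ 0.4983 -0.0177  0.1758] shift [ 238.5 -220.4    5.5] mm  turn [ 0.2 -0.3 40.8] op 0.0389 t 18.0167
```

```bash
python3 -m handwheel '{"linear":[[0.0238,-0.022,0.0],[0.0238,-0.022,0.0],[0.0238,-0.022,0.0],[0.0238,-0.022,0.0],[0.0238,-0.022,0.0],[0.0238,-0.022,0.0],[0.0238,-0.022,0.0],[0.0238,-0.022,0.0],[0.0238,-0.022,0.0],[0.0238,-0.022,0.0],[0,0,0],[0,0,0],[0,0,0],[0,0,0],[0,0,0],[0,0,0],[0,0,0]],"turn":[[0,0,0],[0,0,0],[0,0,0],[0,0,0],[0,0,0],[0,0,0],[0,0,0],[0,0,0],[0,0,0],[0,0,0],[0,0,6.8],[0,0,6.8],[0,0,6.8],[0,0,6.8],[0,0,6.8],[0,0,6.8],[0,0,0]],"fingers":[-1,-1,-1,-1,-1,-1,-1,-1,-1,-1,-1,-1,-1,-1,-1,-1,-1]}'
python3 - <<'E'
from h import *
p=tl(-.046,-.010);go((*p,.058),TH+np.pi/2);print(ctrl.state()["q"].round(2))
E
```

```text
t: 19.43
eef_pos: [0.4502, 0.3034, 0.1698]
tcp_rot: [-3.117, -0.39, 0.001]
ft_force: [0.2, 0.1, -0.5]
opening: 0.0391
grasp_force: 41.2
pos [0.4502 0.3034 0.1698] shift [  2.4   0.3 111.8] mm  turn [-0.   0.  -0.3] op 0.0391 t 19.4333
[-0.71  0.76  0.11  1.7  -0.12  0.69 -1.86]
```

```bash
python3 -m handwheel '{"linear":[[0.0024,0,0.035],[0,0,0.035],[0,0,0.025],[0,0,0.017],[0,0,0],[0,0,0],[0,0,0],[0,0,0],[0,0,0],[0,0,-0.03],[0,0,-0.04],[0,0,-0.04],[0,0,0]],"turn":[[0,0,0],[0,0,0],[0,0,0],[0,0,0],[0,0,0],[0,0,0],[0,0,0],[0,0,0],[0,0,0],[0,0,0],[0,0,0],[0,0,0],[0,0,0]],"fingers":[-1,-1,-1,-1,-1,0,0,0.2,0.5,1,1,1,1]}'
python3 - <<'E'
from h import *
go((.563,.029,.11),np.radians(55.9))
d=shot("wrist","w8")
E
```

```text
t: 20.52
eef_pos: [0.4547, 0.3049, 0.1744]
tcp_rot: [-3.111, -0.399, -0.011]
ft_force: [0.2, 0.1, 0.8]
opening: 0.0851
grasp_force: 0.0
pos [0.4547 0.3049 0.1744] shift [ 34.7 294.6  63.6] mm  turn [-0.4 -0.3 48.7] op 0.0851 t 20.5167
```

View pics/w8.png

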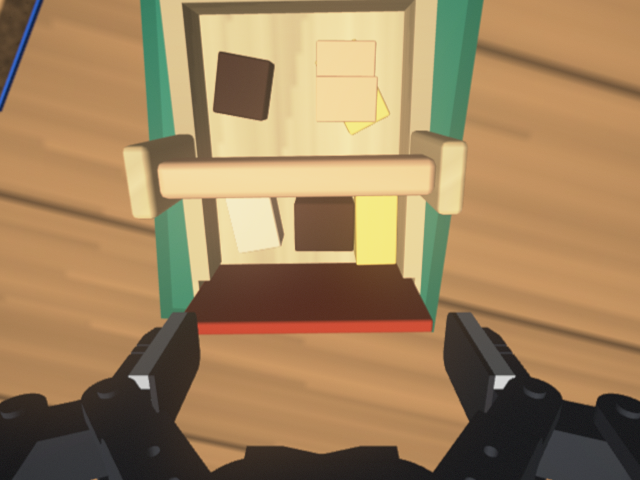

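s3 lies flat between t1 and s4 at (325,225). Last on the bench is s1.

```bash
python3 -m handwheel '{"linear":[[0.0035,0.0295,0.006],[0.0035,0.0295,0.006],[0.0035,0.0295,0.006],[0.0035,0.0295,0.006],[0.0035,0.0295,0.006],[0.0035,0.0295,0.006],[0.0035,0.0295,0.006],[0.0035,0.0295,0.006],[0.0035,0.0295,0.006],[0.0035,0.0295,0.006],[0,0,0],[0,0,0],[0,0,0],[0,0,0],[0,0,0],[0,0,0],[0,0,0],[0,0,0]],"turn":[[0,0,0],[0,0,0],[0,0,0],[0,0,0],[0,0,0],[0,0,0],[0,0,0],[0,0,0],[0,0,0],[0,0,0],[0,0,6.95],[0,0,6.95],[0,0,6.95],[0,0,6.95],[0,0,6.95],[0,0,6.95],[0,0,6.95],[0,0,0]],"fingers":[1,1,1,1,1,1,1,1,1,1,1,1,1,1,1,1,1,1]}'
python3 - <<'E'
from h import *
d=shot("wrist","w9");print(ctrl.state()["q"].round(2))
for n,X in(("s1",(.563,.029,.026)),):
    u,v=proj(d,X);print(n,u,v)
    if 0<u<640 and 0<v<480: print(blob(d,u,v,X[2],win=120))
go((.563,.029,.014),np.radians(55.9))
E
```

```text
t: 22.07
eef_pos: [0.5607, 0.0274, 0.107]
tcp_rot: [3.001, -0.928, -0.003]
ft_force: [0.4, 0.7, -0.1]
opening: 0.0853
grasp_force: 0.0
[-0.23  0.89  0.24  1.68 -0.33  0.61 -1.97]
s1 315.5700149367591 248.8106887554862
(0.5634, 0.0292, 47.4, 28.7, 'long axis deg', -34.4)
pos [0.5607 0.0274 0.107 ] shift [ 1.1 -2.8 93. ] mm  turn [0.1 0.1 0.2] op 0.0856 t 22.1167
```

```bash
python3 -m handwheel '{"linear":[[0.0012,-0.003,0.03],[0,0,0.03],[0,0,0.02],[0,0,0.0125],[0,0,0],[0,0,0],[0,0,0],[0,0,0],[0,0,0],[0,0,0],[0,0,0],[0,0,-0.015],[0,0,-0.03],[0,0,-0.03],[0,0,-0.04],[0,0,-0.04],[0,0,0]],"turn":[[0,0,0],[0,0,0],[0,0,0],[0,0,0],[0,0,0],[0,0,0],[0,0,0],[0,0,0],[0,0,0],[0,0,0],[0,0,0],[0,0,0],[0,0,0],[0,0,0],[0,0,0],[0,0,0],[0,0,0]],"fingers":[1,1,1,1,1,-1,-1,-1,-1,-1,-1,-1,-1,-1,-1,-1,-1]}' 40
python3 - <<'E'
from h import *
p=tl(.047,.035);go((*p,.17),TH+np.pi/2)
E
```

```text
t: 23.53
eef_pos: [0.5659, 0.0288, 0.1766]
tcp_rot: [-3.001, 0.919, -0.011]
ft_force: [1.4, 0.5, 1.6]
opening: 0.0288
grasp_force: 39.9
pos [0.5659 0.0288 0.1766] shift [-220.2 -263.9    6.5] mm  turn [ -0.1  -0.4 -48.6] op 0.0288 t 23.5333
```

```bash
python3 -m handwheel '{"linear":[[-0.02,-0.024,0.0],[-0.02,-0.024,0.0],[-0.02,-0.024,0.0],[-0.02,-0.024,0.0],[-0.02,-0.024,0.0],[-0.02,-0.024,0.0],[-0.02,-0.024,0.0],[-0.02,-0.024,0.0],[-0.02,-0.024,0.0],[-0.02,-0.024,0.0],[-0.02,-0.024,0.0],[0,0,0],[0,0,0],[0,0,0],[0,0,0],[0,0,0],[0,0,0],[0,0,0],[0,0,0]],"turn":[[0,0,0],[0,0,0],[0,0,0],[0,0,0],[0,0,0],[0,0,0],[0,0,0],[0,0,0],[0,0,0],[0,0,0],[0,0,0],[0,0,-6.95],[0,0,-6.95],[0,0,-6.95],[0,0,-6.95],[0,0,-6.95],[0,0,-6.95],[0,0,-6.9],[0,0,0]],"fingers":[-1,-1,-1,-1,-1,-1,-1,-1,-1,-1,-1,-1,-1,-1,-1,-1,-1,-1,-1]}'
python3 - <<'E'
from h import *
p=tl(.047,.037);go((*p,.058),TH+np.pi/2);print(ctrl.state()["q"].round(2))
E
```

```text
t: 25.12
eef_pos: [0.5293, 0.3707, 0.1701]
tcp_rot: [-3.114, -0.408, 0.002]
ft_force: [0.2, -0.2, -0.3]
opening: 0.0291
grasp_force: 39.8
pos [0.5293 0.3707 0.1701] shift [  2.   -1.5 112.1] mm  turn [-0.   0.1  0.3] op 0.0291 t 25.1167
[-0.72  0.91  0.14  1.29 -0.14  0.96 -1.86]
```

```bash
python3 -m handwheel '{"linear":[[0.002,-0.0015,0.035],[0,0,0.035],[0,0,0.025],[0,0,0.017],[0,0,0],[0,0,0],[0,0,0],[0,0,0],[0,0,0],[0,0,-0.03],[0,0,-0.04],[0,0,-0.04],[0,0,0]],"turn":[[0,0,0],[0,0,0],[0,0,0],[0,0,0],[0,0,0],[0,0,0],[0,0,0],[0,0,0],[0,0,0],[0,0,0],[0,0,0],[0,0,0],[0,0,0]],"fingers":[-1,-1,-1,-1,-1,-0.1,-0.1,0.2,0.5,1,1,1,1]}'
python3 -m handwheel '{"linear":[[-0.025,0.011,0],[-0.025,0.011,0],[-0.025,0.011,0],[-0.025,0.011,0],[0,0,0],[0,0,0]],"turn":[[0,0,0],[0,0,0],[0,0,0],[0,0,0],[0,0,0],[0,0,0]],"fingers":[1,1,1,1,1,1]}'
python3 - <<'E'
from h import *
p=tl(-.085,0);go((*p,.17),TH)
d=shot("wrist","w10")
E
```

```text
t: 26.2
eef_pos: [0.533, 0.3742, 0.176]
tcp_rot: [-3.111, -0.397, -0.013]
ft_force: [0.8, 1.5, 2.1]
opening: 0.0854
grasp_force: 0.0
t: 26.7
eef_pos: [0.4448, 0.305, 0.169]
tcp_rot: [-3.115, -0.397, 0.001]
ft_force: [0.3, 1.6, 0.3]
opening: 0.0854
grasp_force: 0.0
pos [0.4448 0.305  0.169 ] shift [-31.9  -6.8  -1. ] mm  turn [-0.   0.1 89.9] op 0.0854 t 26.7
```

View pics/w10.png

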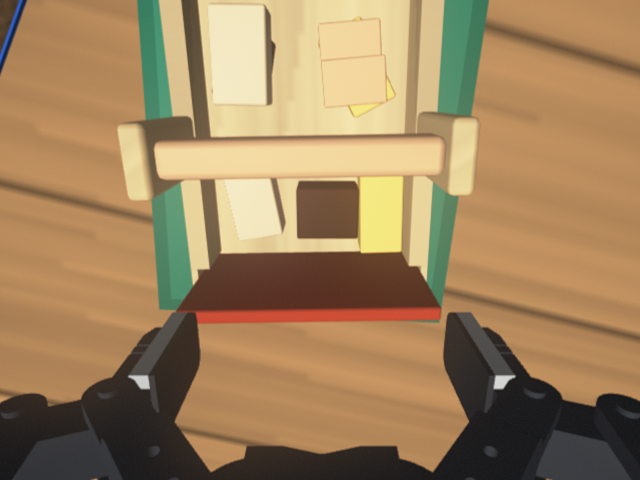

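All seven offcuts are in the tray, s1 on t3 at (240,54). The end board's top face runs from (185,315) to (440,315).

```bash
python3 -m handwheel '{"linear":[[-0.032,-0.006,0],[0,0,0],[0,0,0],[0,0,0],[0,0,0],[0,0,0],[0,0,0],[0,0,0],[0,0,0],[0,0,0],[0,0,0],[0,0,0],[0,0,0],[0,0,0],[0,0,0]],"turn":[[0,0,0],[0,0,-7],[0,0,-7],[0,0,-7],[0,0,-7],[0,0,-7],[0,0,-7],[0,0,-7],[0,0,-7],[0,0,-7],[0,0,-7],[0,0,-7],[0,0,-7],[0,0,-6],[0,0,0]],"fingers":[1,1,1,1,1,1,1,1,1,1,1,1,1,1,1]}'
python3 - <<'E'
from h import *
d=shot("wrist","w11");H=hsv(d);m=cv2.inRange(H,(0,170,110),(8,255,255))
c=max(cv2.findContours(m,0,2)[0],key=cv2.contourArea);print(cv2.minAreaRect(c),cv2.boundingRect(c))
W=np.array([ray(d,*p[0],.099)[:2]*1000 for p in c],np.float32);r=cv2.minAreaRect(W);print(r)
g=np.array(r[0])/1000
p=tl(-.085,0);print(p);go((*g,.077),TH);print(ctrl.state()["q"].round(2))
E
```

```text
t: 28.0
eef_pos: [0.4134, 0.3032, 0.168]
tcp_rot: [-1.916, -2.488, -0.0]
ft_force: [-0.1, -0.6, -0.3]
opening: 0.0856
grasp_force: 0.0
((317.7345886230469, 243.99609375), (262.214599609375, 13.880733489990234), 89.03982543945312) (309, 113, 17, 263)
((410.4610290527344, 304.39825439453125), (6.917932510375977, 140.1632537841797), 15.222932815551758)
[0.41224472 0.3035741 ]
pos [0.4132 0.3031 0.1679] shift [ 1.9 -2.3 90.9] mm  turn [-0.  -0.1 -0.2] op 0.0858 t 28.05
[-0.51  0.74 -0.33  1.8   0.36  0.66 -0.8 ]
```

```bash
python3 -m handwheel '{"linear":[[0.002,-0.0023,0.03],[0,0,0.03],[0,0,0.02],[0,0,0.011],[0,0,0],[0,0,0],[0,0,0],[0,0,0],[0,0,0],[0,0,0],[0,0,0],[0,0,0],[0,0,0],[0,0,0],[0,0,-0.006],[0,0,-0.006],[0,0,-0.01],[0,0,-0.012],[0,0,-0.014],[0,0,0]],"turn":[[0,0,0],[0,0,0],[0,0,0],[0,0,0],[0,0,0],[0,0,0],[0,0,0],[0,0,0],[0,0,0],[0,0,0],[0,0,0],[0,0,0],[0,0,0],[0,0,0],[0,0,0],[0,0,0],[0,0,0],[0,0,0],[0,0,0],[0,0,0]],"fingers":[1,1,1,1,1,-1,-1,-1,-1,-1,-1,-1,-1,-1,-1,-1,-1,-1,-1,-1]}' 40
python3 -m handwheel '{"linear":[[0,0,-0.015],[0,0,-0.02],[0,0,-0.02],[0,0,-0.03],[0,0,-0.03],[0,0,0]],"turn":[[0,0,0],[0,0,0],[0,0,0],[0,0,0],[0,0,0],[0,0,0]],"fingers":[-1,-1,-1,-1,-1,-1]}'
python3 - <<'E'
from h import *
shot("side","s1",(170,130,370,330),3)
go((.47,.05,.22),np.radians(10))
E
```

```text
t: 29.72
eef_pos: [0.4102, 0.3046, 0.1276]
tcp_rot: [-1.922, -2.484, -0.003]
ft_force: [0.2, 0.3, 0.5]
opening: 0.0076
grasp_force: 39.3
t: 30.22
eef_pos: [0.4106, 0.3051, 0.2446]
tcp_rot: [1.922, 2.485, 0.008]
ft_force: [0.6, 0.3, 1.1]
opening: 0.0074
grasp_force: 39.2
pos [0.4103 0.3046 0.2422] shift [-261.5   -6.2   21.7] mm  turn [ 0.1 -0.1  4.5] op 0.0079 t 30.2667
```

View pics/s1.png

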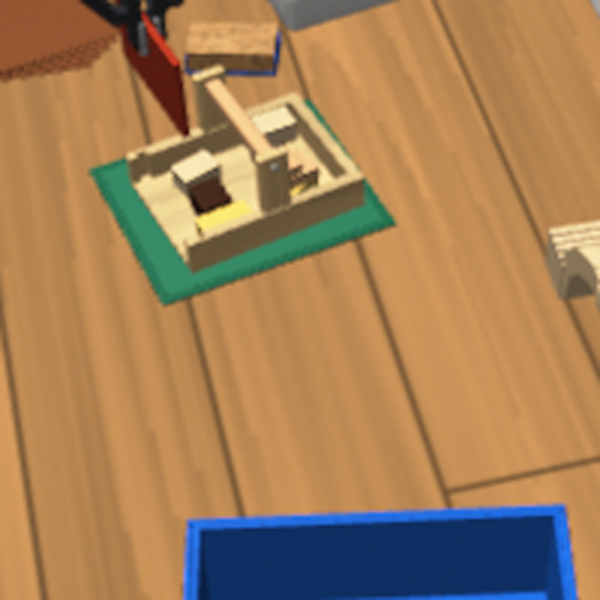

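The end board is out and held, and the tray with all seven pieces stays on its mat. Next I carry the board to the free bench area and tilt it.

```bash
python3 -m handwheel '{"linear":[[-0.0327,-0.0008,0.0027],[-0.0327,-0.0008,0.0027],[-0.0327,-0.0008,0.0027],[-0.0327,-0.0008,0.0027],[-0.0327,-0.0008,0.0027],[-0.0327,-0.0008,0.0027],[-0.0327,-0.0008,0.0027],[-0.0327,-0.0008,0.0027],[0,0,0],[0,0,0],[0,0,0],[0,0,0],[0,0,0],[0,0,0],[0,0,0],[0,0,0],[0,0,0],[0,0,0]],"turn":[[0,0,0],[0,0,0],[0,0,0],[0,0,0],[0,0,0],[0,0,0],[0,0,0],[0,0,0],[-6.7,0,0],[-6.7,0,0],[-6.7,0,0],[-6.7,0,0],[-6.7,0,0],[-6.7,0,0],[-6.7,0,0],[-6.7,0,0],[-6.4,0,0],[0,0,0]],"fingers":[-1,-1,-1,-1,-1,-1,-1,-1,-1,-1,-1,-1,-1,-1,-1,-1,-1,-1]}'
python3 - <<'E'
from h import *
s=ctrl.state();R=Ro.from_rotvec(s["tcp_rot"]);print(R.as_matrix().round(3),s["q"].round(2),s["eef_pos"],s["grasp_force"])
f=s["eef_pos"]+R.apply([0,0,.068]);print("foot",f,"down shift for foot .004:",R.inv().apply([0,0,-(f[2]-.0045)]))
E
```

```text
t: 31.77
eef_pos: [0.5321, 0.0288, 0.3639]
tcp_rot: [1.586, 2.068, 0.818]
ft_force: [0.4, -0.6, -1.5]
opening: 0.0076
grasp_force: 40.7
[[-0.271  0.723  0.635]
 [ 0.962  0.182  0.203]
 [ 0.032  0.666 -0.745]] [ 0.36  0.33 -0.51  2.13  0.49  0.   -0.3 ] [0.53213694 0.02884254 0.36386903] 40.70020794868469
foot [0.57533217 0.04266807 0.3132032 ] down shift for foot .004: [-0.00972492 -0.20566556  0.23001036]
```

```bash
cat >> h.py <<'E'
def tilt(yaw,phi):
    """tool x horizontal (yaw+90), turned by phi deg about tool x from straight down"""
    a,p=np.radians(yaw),np.radians(phi);x=np.array([-np.sin(a),np.cos(a),0])
    z=np.array([-np.sin(p)*np.cos(a),-np.sin(p)*np.sin(a),-np.cos(p)]);return Ro.from_matrix(np.c_[x,np.cross(z,x),z])
E
python3 - <<'E'
from h import *
go((.50,.03,.30),Rt=tilt(10,0))
E
```

```text
pos [0.5321 0.0288 0.3639] shift [  7.8 -65.6  27.4] mm  turn [41.7 -3.8  4.8] op 0.0076 t 31.7667
```

```bash
python3 -m handwheel '{"linear":[[0.001,-0.008,0.0034],[0.001,-0.008,0.0034],[0.001,-0.008,0.0034],[0.001,-0.008,0.0034],[0.001,-0.008,0.0034],[0.001,-0.008,0.0034],[0,0,0],[0,0,0],[0,0,0],[0,0,0],[0,0,0],[0,0,0],[0,0,0],[0,0,0],[0,0,0],[0,0,0]],"turn":[[6.95,-0.6,0.8],[6.95,-0.6,0.8],[6.95,-0.6,0.8],[6.95,-0.6,0.8],[6.95,-0.6,0.8],[6.95,-0.6,0.8],[6.8,0,0],[6.8,0,0],[6.8,0,0],[6.8,0,0],[6.8,0,0],[6.8,0,0],[6.8,0,0],[6.8,0,0],[6.8,0,0],[0,0,0]],"fingers":[-1,-1,-1,-1,-1,-1,-1,-1,-1,-1,-1,-1,-1,-1,-1,-1]}'
python3 - <<'E'
from h import *
s=ctrl.state();print(s["q"].round(2),s["grasp_force"])
f=s["eef_pos"]+Ro.from_rotvec(s["tcp_rot"]).apply([0,0,.068]);print("foot",f)
go((.52,.03,.0395),Rt=tilt(10,60))
E
```

```text
t: 33.1
eef_pos: [0.4856, 0.0253, 0.3052]
tcp_rot: [-1.591, -1.95, 0.816]
ft_force: [0.2, 0.5, -0.9]
opening: 0.0073
grasp_force: 41.2
[-0.12  0.95 -0.08  0.97  0.08  2.01  0.02] 41.241318583488464
foot [0.4380661  0.01575563 0.25755575]
pos [0.4856 0.0253 0.3052] shift [ -2.9 213.8 161.6] mm  turn [14.5  1.1  1. ] op 0.0073 t 33.1
```

```bash
python3 -m handwheel '{"linear":[[0,0.0165,0.0125],[0,0.0165,0.0125],[0,0.0165,0.0125],[0,0.0165,0.0125],[0,0.0165,0.0125],[0,0.0165,0.0125],[0,0.0165,0.0125],[0,0.0165,0.0125],[0,0.0165,0.0125],[0,0,0],[0,0,0],[0,0,0],[0,0,0]],"turn":[[0,0,0],[0,0,0],[0,0,0],[0,0,0],[0,0,0],[0,0,0],[0,0,0],[0,0,0],[0,0,0],[5,0.4,0.3],[5,0.4,0.3],[4.5,0.3,0.4],[0,0,0]],"fingers":[-1,-1,-1,-1,-1,-1,-1,-1,-1,-1,-1,-1,-1]}'
python3 - <<'E'
from h import *
s=ctrl.state();print(s["q"].round(2),s["grasp_force"]);R=Ro.from_rotvec(s["tcp_rot"]).as_matrix();print(R.round(2))
print("foot",s["eef_pos"]+R@[0,0,.068])
go((.52,.03,.0395),Rt=tilt(10,60))
E
```

```text
t: 34.18
eef_pos: [0.5013, 0.0303, 0.1183]
tcp_rot: [-1.477, -1.777, 0.977]
ft_force: [0.2, 1.2, -1.3]
opening: 0.0074
grasp_force: 41.2
[-0.16  1.34  0.07  0.79 -0.01  2.01  0.08] 41.24717652797699
[[-0.18  0.52 -0.83]
 [ 0.98  0.1  -0.15]
 [ 0.   -0.85 -0.53]]
foot [0.44461385 0.02009488 0.08207458]
pos [0.5013 0.0303 0.1183] shift [-4.  76.4 26.4] mm  turn [2.2 0.2 0.4] op 0.0074 t 34.1833
```

```bash
python3 -m handwheel '{"linear":[[0,0.0155,0.0096],[0,0.0155,0.0096],[0,0.0155,0.0096],[0,0.0155,0.0096],[0,0.002,0.0012],[0,0,0]],"turn":[[0,0,0],[0,0,0],[0,0,0],[0,0,0],[0,0,0],[0,0,0]],"fingers":[-1,-1,-1,-1,-1,-1]}'
python3 - <<'E'
from h import *
s=ctrl.state();R=Ro.from_rotvec(s["tcp_rot"]).as_matrix();print(s["q"].round(2),R[:,2].round(2),"foot",s["eef_pos"]+R@[0,0,.068])
E
```

```text
t: 34.68
eef_pos: [0.503, 0.0316, 0.0451]
tcp_rot: [-1.479, -1.781, 0.97]
ft_force: [0.3, -0.5, -0.2]
opening: 0.0076
grasp_force: 41.2
[-0.16  1.46  0.06  0.74 -0.01  1.95  0.07] [-0.83 -0.15 -0.54] foot [0.4465689  0.02153707 0.00853436]
```

```bash
python3 -m handwheel '{"linear":[[0,0.0025,0.0016],[0,0,0],[0,0,0],[0,0,0],[0,0,0],[0,0,-0.01],[0,0,-0.015],[0,0,-0.02],[0,-0.017,-0.018],[0,-0.025,-0.015],[0,-0.025,-0.015],[0,-0.025,-0.015],[0,-0.025,-0.015],[0,0,0]],"turn":[[0,0,0],[0,0,0],[0,0,0],[0,0,0],[0,0,0],[0,0,0],[0,0,0],[0,0,0],[0,0,0],[0,0,0],[0,0,0],[0,0,0],[0,0,0],[0,0,0]],"fingers":[-1,-1,-0.55,-0.55,-0.55,-0.55,-0.55,-0.55,-0.55,-0.55,0,0.5,1,1]}'
python3 - <<'E'
from h import *
shot("side","s2",(150,120,450,345),2.6)
s=ctrl.state();print(s["q"].round(2));go((*TC,.25),Rt=tilt(np.degrees(TH),0))
E
```

```text
t: 35.85
eef_pos: [0.4934, 0.0307, 0.2023]
tcp_rot: [-1.506, -1.82, 0.942]
ft_force: [1.3, -0.5, 0.1]
opening: 0.0675
grasp_force: 0.0
[-0.21  1.19  0.21  0.89 -0.07  2.02  0.16]
pos [0.4934 0.0309 0.2002] shift [289.   -8.1 -73.6] mm  turn [-55.   -2.   -3.5] op 0.074 t 35.9
```

View pics/s2.png

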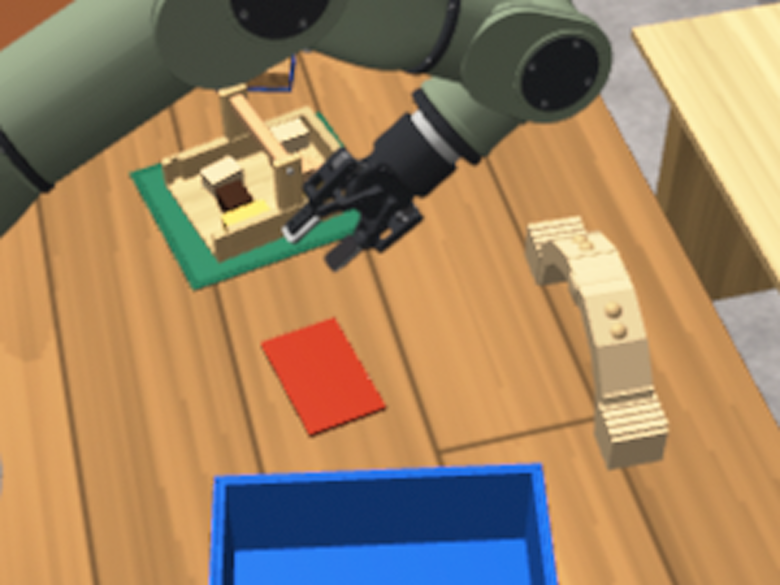

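The end board lies flat and alone at (322,378), between the mat and the bin. The tray still holds all the pieces.

```bash
python3 -m handwheel '{"linear":[[0,0,-0.005],[0,0,-0.005],[0,0,0],[0,0,0],[0,0,0],[0,0,0],[0,0,0],[0,0,0],[0,0,0]],"turn":[[-6.9,-0.25,-0.45],[-6.9,-0.25,-0.45],[-6.9,-0.25,-0.45],[-6.9,-0.25,-0.45],[-6.9,-0.25,-0.45],[-6.9,-0.25,-0.45],[-6.9,-0.25,-0.45],[-6.7,-0.25,-0.4],[0,0,0]],"fingers":[1,1,1,1,1,1,1,1,1]}'
python3 - <<'E'
from h import *
a,b=shot("scene"),shot("side")
print("mallet top",tri([(a,229,93),(b,346,410)]),"head",tri([(a,233,133),(b,342,440)]))
go((*TC,.22),Rt=tilt(np.degrees(TH),0));print(ctrl.state()["q"].round(2))
E
```

```text
t: 36.65
eef_pos: [0.4992, 0.0321, 0.2037]
tcp_rot: [-1.918, -2.48, 0.007]
ft_force: [-1.5, -0.4, 0.3]
opening: 0.0855
grasp_force: 0.0
mallet top [ 0.51792621 -0.54676599  0.23071431] head [ 0.51691763 -0.54923488  0.09401464]
pos [0.5003 0.0327 0.2033] shift [284.4  67.6 -16.7] mm  turn [-1.  -0.2 -0. ] op 0.0857 t 36.75
[-0.21  0.67  0.15  1.79 -0.14  0.71  0.27]
```

```bash
python3 -m handwheel '{"linear":[[0.0316,0.0075,-0.0019],[0.0316,0.0075,-0.0019],[0.0316,0.0075,-0.0019],[0.0316,0.0075,-0.0019],[0.0316,0.0075,-0.0019],[0.0316,0.0075,-0.0019],[0.0316,0.0075,-0.0019],[0.0316,0.0075,-0.0019],[0.0316,0.0075,-0.0019],[0,0,0],[0,0,0]],"turn":[[-1,0,0],[0,0,0],[0,0,0],[0,0,0],[0,0,0],[0,0,0],[0,0,0],[0,0,0],[0,0,0],[0,0,0],[0,0,0]],"fingers":[1,1,1,1,1,1,1,1,1,1,1]}'
python3 - <<'E'
from h import *
d=shot("wrist","w12");go((*TC,.097),Rt=tilt(np.degrees(TH),0));print(ctrl.state()["q"].round(2))
E
```

```text
t: 37.67
eef_pos: [0.4943, 0.3264, 0.2199]
tcp_rot: [-1.917, -2.486, -0.001]
ft_force: [0.9, -1.4, 0.0]
opening: 0.0853
grasp_force: 0.0
pos [0.4948 0.3249 0.2201] shift [-0.000e+00 -1.000e-01  1.231e+02] mm  turn [-0.  -0.1 -0. ] op 0.0854 t 37.7167
[-0.74  0.77  0.22  1.46 -0.19  0.94 -0.21]
```

View pics/w12.png

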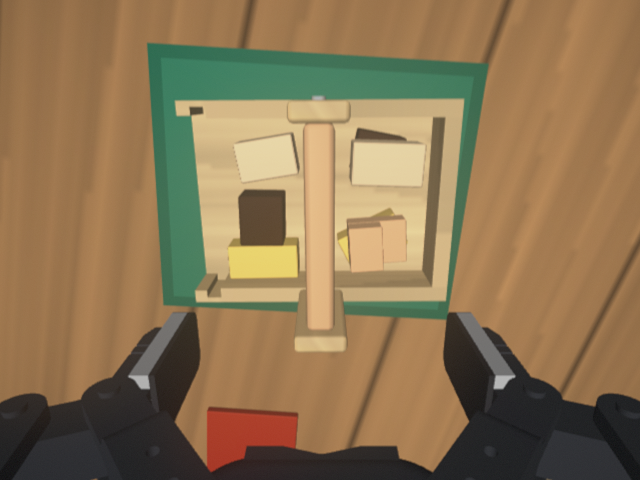

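The bar at (319,122)-(319,328) is centred between the fingers and aligned; all seven offcuts lie in the tray.

```bash
python3 - <<'E'
from h import *
d=shot("wrist");a,b=ray(d,319,122,.113),ray(d,319,328,.113);print(a,b,(a+b)/2,np.linalg.norm(a-b));go((*((a+b)/2)[:2],.095),Rt=tilt(np.degrees(TH),0))
E
python3 -m handwheel '{"linear":[[0,0,0.035],[0,0,0.035],[0,0,0.03],[0,0,0.025],[0,0,0],[0,0,0],[0,0,0],[0,0,0],[0,0,0],[0,0,0],[0,0,0],[0,0,0],[0,0,0]],"turn":[[0,0,0],[0,0,0],[0,0,0],[0,0,0],[0,0,0],[0,0,0],[0,0,0],[0,0,0],[0,0,0],[0,0,0],[0,0,0],[0,0,0],[0,0,0]],"fingers":[1,1,1,1,1,-1,-1,-1,-1,-1,-1,-1,-1]}' 110
```

```text
[0.47615608 0.3883187  0.113     ] [0.50780766 0.26544809 0.113     ] [0.49198187 0.3268834  0.113     ] 0.12688187792597558
pos [0.4951 0.3241 0.2204] shift [  3.3  -2.3 125.4] mm  turn [-0.  -0.1 -0.1] op 0.0854 t 37.7667
t: 38.85
eef_pos: [0.4953, 0.3251, 0.097]
tcp_rot: [-1.922, -2.484, -0.006]
ft_force: [-4.5, -1.6, 14.3]
opening: 0.0161
grasp_force: 109.5
```

```bash
python3 -m handwheel '{"linear":[[0,0,-0.002],[0,0,-0.005],[0,0,-0.008],[0,0,-0.012],[0,0,-0.015],[0,0,-0.018],[0,0,-0.018],[0,0,-0.018],[0,0,-0.018],[0,0,-0.018],[0,0,-0.018],[0,0,-0.012],[0,0,-0.008],[0,0,-0.005],[0,0,0],[0,0,0]],"turn":[[0,0,0],[0,0,0],[0,0,0],[0,0,0],[0,0,0],[0,0,0],[0,0,0],[0,0,0],[0,0,0],[0,0,0],[0,0,0],[0,0,0],[0,0,0],[0,0,0],[0,0,0],[0,0,0]],"fingers":[-1,-1,-1,-1,-1,-1,-1,-1,-1,-1,-1,-1,-1,-1,-1,-1]}'
python3 - <<'E'
from h import *
d=shot("wrist","w13")
go((.543,-.32,.265),Rt=tilt(-15,0));print(ctrl.state()["q"].round(2),ctrl.state()["grasp_force"],ctrl.state()["ft_force"])
E
```

```text
t: 40.18
eef_pos: [0.4949, 0.3243, 0.2705]
tcp_rot: [-1.922, -2.483, -0.004]
ft_force: [0.1, 0.0, -4.7]
opening: 0.0162
grasp_force: 107.7
pos [0.4949 0.3242 0.2702] shift [-635.7 -114.9    3.5] mm  turn [-0.  -0.2 29.5] op 0.0162 t 40.2333
[-0.75  0.72  0.24  1.38 -0.18  1.06 -0.22] 107.70610213279724 [-0.44335073  0.67873866 -5.66731851]
```

View pics/w13.png

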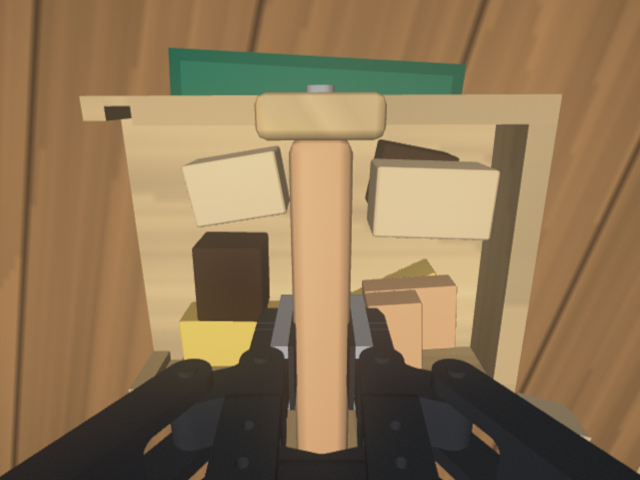

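The tray is up and level, the bar square in the fingers, and all pieces have kept their places.

```bash
python3 -m handwheel '{"linear":[[-0.0039,-0.0007,0],[-0.0098,-0.0018,0],[-0.0157,-0.0029,0],[-0.0216,-0.0039,0],[-0.0276,-0.005,0],[-0.0276,-0.005,0],[-0.0276,-0.005,0],[-0.0276,-0.005,0],[-0.0276,-0.005,0],[-0.0276,-0.005,0],[-0.0276,-0.005,0],[-0.0276,-0.005,0],[-0.0276,-0.005,0],[-0.0276,-0.005,0],[-0.0276,-0.005,0],[-0.0276,-0.005,0],[-0.0276,-0.005,0],[-0.0276,-0.005,0],[-0.0276,-0.005,0],[-0.0276,-0.005,0]],"turn":[[0,0,0],[0,0,0],[0,0,0],[0,0,0],[0,0,0],[0,0,0],[0,0,0],[0,0,0],[0,0,0],[0,0,0],[0,0,0],[0,0,0],[0,0,0],[0,0,0],[0,0,0],[0,0,0],[0,0,0],[0,0,0],[0,0,0],[0,0,0]],"fingers":[-1,-1,-1,-1,-1,-1,-1,-1,-1,-1,-1,-1,-1,-1,-1,-1,-1,-1,-1,-1]}'
python3 -m handwheel '{"linear":[[-0.0276,-0.005,0],[-0.0276,-0.005,0],[-0.0276,-0.005,0],[-0.0216,-0.0039,0],[-0.0177,-0.0032,0],[-0.0118,-0.0021,0],[-0.0069,-0.0012,0],[-0.003,-0.0005,0],[0,0,0],[0,0,0]],"turn":[[0,0,0],[0,0,0],[0,0,0],[0,0,0],[0,0,0],[0,0,0],[0,0,0],[0,0,0],[0,0,0],[0,0,0]],"fingers":[-1,-1,-1,-1,-1,-1,-1,-1,-1,-1]}'
python3 - <<'E'
from h import *
go((.543,-.32,.268),Rt=tilt(-15,0));print(ctrl.state()["q"].round(2),ctrl.state()["grasp_force"],ctrl.state()["ft_force"])
E
```

```text
t: 41.9
eef_pos: [0.5313, -0.1771, 0.2691]
tcp_rot: [-1.923, -2.482, -0.004]
ft_force: [0.4, 0.5, -5.5]
opening: 0.0161
grasp_force: 107.7
t: 42.73
eef_pos: [0.5431, -0.3199, 0.2687]
tcp_rot: [-1.921, -2.483, -0.006]
ft_force: [0.1, 0.5, -4.2]
opening: 0.0164
grasp_force: 107.7
pos [ 0.5431 -0.3199  0.2687] shift [-0.1 -0.1  0.7] mm  turn [ 0.  -0.2 29.5] op 0.0164 t 42.7333
[ 0.42  0.78  0.15  1.22 -0.12  1.15  0.83] 107.73393273353577 [ 0.10938654  0.46516421 -4.2277603 ]
```

```bash
python3 -m handwheel '{"linear":[[0,0,0],[0,0,0],[0,0,0],[0,0,0],[0,0,0],[0,0,0],[0,0,0],[0,0,0],[0,0,0],[0,0,0],[0,0,0],[0,0,0],[0,0,0],[0,0,0]],"turn":[[0,0,1],[0,0,2],[0,0,2.5],[0,0,2.5],[0,0,2.5],[0,0,2.5],[0,0,2.5],[0,0,2.5],[0,0,2.5],[0,0,2.5],[0,0,2.5],[0,0,2.5],[0,0,1.5],[0,0,0]],"fingers":[-1,-1,-1,-1,-1,-1,-1,-1,-1,-1,-1,-1,-1,-1]}'
python3 -m handwheel '{"linear":[[0,0,0],[0,0,0],[0,0,0],[0,0,0],[0,0,0],[0,0,0],[0,0,0],[0,0,0]],"turn":[[-1,0,0],[-2,0,0],[-2.5,0,0],[-2.5,0,0],[-2.5,0,0],[-2,0,0],[-1,0,0],[0,0,0]],"fingers":[-1,-1,-1,-1,-1,-1,-1,-1]}'
python3 - <<'E'
from h import *
s=ctrl.state();R=Ro.from_rotvec(s["tcp_rot"]).as_matrix();H=s["eef_pos"]-R[:,2]*.006
M=H+R@[0,-.1,.094];a=np.radians(-15.5);r=M-[.485,-.306,.005];print("mouth",M,"in bin",r[0]*np.cos(a)+r[1]*np.sin(a),-r[0]*np.sin(a)+r[1]*np.cos(a),r[2],s["q"].round(2),"z",R[:,2].round(2))
E
```

```text
t: 43.9
eef_pos: [0.5432, -0.32, 0.2689]
tcp_rot: [-2.491, -1.91, -0.005]
ft_force: [0.6, 1.0, -4.7]
opening: 0.0162
grasp_force: 107.7
t: 44.57
eef_pos: [0.5426, -0.3204, 0.2691]
tcp_rot: [2.339, 1.796, 0.217]
ft_force: [-0.9, -0.2, -4.1]
opening: 0.0162
grasp_force: 107.8
mouth [ 0.46868716 -0.30023258  0.16009124] in bin -0.017260820464664036 0.001198243725682546 0.15509124062384122 [ 0.39  0.68  0.23  1.5  -0.31  0.77  0.5 ] z [ 0.23 -0.06 -0.97]
```

```bash
python3 -m handwheel '{"linear":[[0,0,0],[0,0,0],[0,0,0],[0,0,0],[0,0,0],[0,0,0],[0,0,0],[0,0,0],[0,0,0],[0,0,0],[0,0,0],[0,0,0],[0,0,0],[0,0,0],[0,0,0],[0,0,0],[0,0,0],[0,0,0],[0,0,0],[0,0,0]],"turn":[[-2,0,0],[-3,0,0],[-3,0,0],[-3,0,0],[-3,0,0],[-3,0,0],[-3,0,0],[-3,0,0],[-3,0,0],[-2,0,0],[-2,0,0],[0,0,0],[0,0,0],[0,0,0],[0,0,0],[0,0,0],[0,0,0],[0,0,0],[0,0,0],[0,0,0]],"fingers":[-1,-1,-1,-1,-1,-1,-1,-1,-1,-1,-1,-1,-1,-1,-1,-1,-1,-1,-1,-1]}'
python3 - <<'E'
from h import *
s=ctrl.state();R=Ro.from_rotvec(s["tcp_rot"]).as_matrix();print(s["q"].round(2),"z",R[:,2].round(2))
b=shot("side","s3");d=shot("wrist","w14");a=shot("scene","c3")
cv2.imwrite("pics/combo.png",np.hstack([cv2.resize(d["image"],(400,300)),cv2.resize(b["image"][220:430,180:460],(400,300))])[:,:,::-1])
E
```

```text
t: 46.23
eef_pos: [0.5538, -0.3346, 0.2936]
tcp_rot: [1.997, 1.54, 0.595]
ft_force: [0.5, 0.0, -2.6]
opening: 0.0161
grasp_force: 108.3
[ 0.84  0.6  -0.41  1.89 -0.67  0.    0.99] z [ 0.64 -0.15 -0.75]
```

View pics/combo.png

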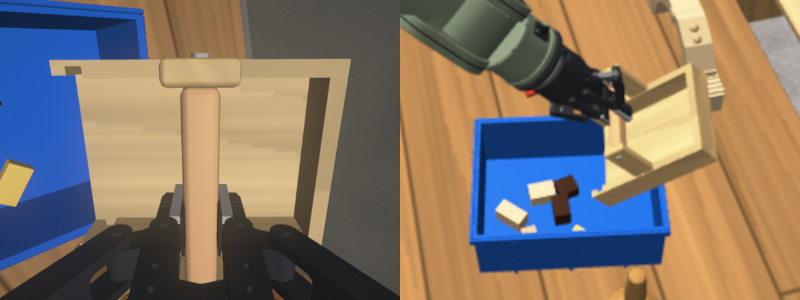

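Tray empty in both views. The bin shows two ash (542,192), (511,214), two walnut (564,190), boxwood (15,183) and beech pieces at the near wall. Now I level the tray and take it back.

```bash
python3 - <<'E'
from h import *
go((.543,-.32,.29),Rt=tilt(-15,0))
E
python3 -m handwheel '{"linear":[[0,0,-0.002],[0,0,-0.002],[0,0,-0.002],[0,0,-0.002],[0,0,-0.002],[0,0,0],[0,0,0],[0,0,0],[0,0,0],[0,0,0],[0,0,0]],"turn":[[4,0,0],[4,0,0],[4,0,0],[4,0,0],[4,0,0],[4,0,0],[4,0,0],[4,0,0],[4,0,0],[4,0,0],[0,0,0]],"fingers":[-1,-1,-1,-1,-1,-1,-1,-1,-1,-1,-1]}'
python3 - <<'E'
from h import *
go((.4846,.3261,.27),Rt=tilt(-15,0));go((.4846,.3261,.27),Rt=tilt(11.5,0));print(ctrl.state()["q"].round(2))
E
```

```text
pos [ 0.5538 -0.3346  0.2936] shift [ 11.4 -13.2  -6.4] mm  turn [41.  -1.1  0.3] op 0.0162 t 46.3833
t: 47.3
eef_pos: [0.5507, -0.3329, 0.2975]
tcp_rot: [2.453, 1.91, 0.074]
ft_force: [0.5, 0.5, -4.9]
opening: 0.0162
grasp_force: 108.2
pos [ 0.5507 -0.3329  0.2975] shift [ 622.2 -227.1   26.6] mm  turn [ 3.1 -1.1  0.8] op 0.0162 t 47.3
pos [ 0.5507 -0.3329  0.2975] shift [ 622.2 -227.1   26.6] mm  turn [  3.3  -0.3 -25.7] op 0.0162 t 47.3
[ 0.35  0.78  0.39  1.17 -0.33  1.2   0.5 ]
```

```bash
python3 -m handwheel '{"linear":[[0,0,0],[0.0056,-0.0021,0],[0.013,-0.0048,0],[0.0206,-0.0075,0],[0.0281,-0.0103,0],[0.0281,-0.0103,0],[0.0281,-0.0103,0],[0.0281,-0.0103,0],[0.0281,-0.0103,0],[0.0281,-0.0103,0],[0.0281,-0.0103,0],[0.0281,-0.0103,0],[0.0281,-0.0103,0],[0.0281,-0.0103,0],[0.0281,-0.0103,0],[0.0281,-0.0103,0],[0.0281,-0.0103,0],[0.0281,-0.0103,0],[0.0281,-0.0103,0],[0.0281,-0.0103,0]],"turn":[[3.1,-1.1,0.8],[0,0,0],[0,0,0],[0,0,0],[0,0,0],[0,0,0],[0,0,0],[0,0,0],[0,0,0],[0,0,0],[0,0,0],[0,0,0],[0,0,0],[0,0,0],[0,0,0],[0,0,0],[0,0,0],[0,0,0],[0,0,0],[0,0,0]],"fingers":[-1,-1,-1,-1,-1,-1,-1,-1,-1,-1,-1,-1,-1,-1,-1,-1,-1,-1,-1,-1]}'
python3 -m handwheel '{"linear":[[0.0281,-0.0103,0],[0.0281,-0.0103,0],[0.0206,-0.0075,0],[0.013,-0.0048,0],[0.0056,-0.0021,0],[0,0,0],[0,0,0],[0,0,0],[0,0,0],[0,0,0],[0,0,0],[0,0,0],[0,0,0]],"turn":[[0,0,0],[0,0,0],[0,0,0],[0,0,0],[0,0,0],[0,0,-4.5],[0,0,-4.5],[0,0,-4.5],[0,0,-4.5],[0,0,-4.5],[0,0,-4],[0,0,0],[0,0,0]],"fingers":[-1,-1,-1,-1,-1,-1,-1,-1,-1,-1,-1,-1,-1]}'
python3 - <<'E'
from h import *
go((.4846,.3261,.099),Rt=tilt(11.5,0));print(ctrl.state()["q"].round(2),ctrl.state()["ft_force"])
E
```

```text
t: 48.97
eef_pos: [0.5032, 0.1866, 0.2976]
tcp_rot: [2.491, 1.909, 0.009]
ft_force: [0.2, 0.1, -3.2]
opening: 0.016
grasp_force: 108.4
t: 50.05
eef_pos: [0.4953, 0.2853, 0.2974]
tcp_rot: [1.991, 2.424, 0.003]
ft_force: [-0.3, 0.3, -4.3]
opening: 0.016
grasp_force: 108.4
pos [0.4953 0.2853 0.2974] shift [ 42.6  -3.4 198.3] mm  turn [ 0.3  0.1 -0.3] op 0.016 t 50.05
[-0.77  0.67  0.38  1.42 -0.26  1.1  -0.15] [-0.34521528  0.31387068 -4.30660664]
```

```bash
python3 -m handwheel '{"linear":[[0.02,-0.0017,0.005],[0.0226,-0.0017,0.015],[0,0,0.025],[0,0,0.03],[0,0,0.03],[0,0,0.03],[0,0,0.025],[0,0,0.015],[0,0,0.008],[0,0,0.005],[0,0,0.004],[0,0,0],[0,0,0]],"turn":[[0,0,0],[0,0,0],[0,0,0],[0,0,0],[0,0,0],[0,0,0],[0,0,0],[0,0,0],[0,0,0],[0,0,0],[0,0,0],[0,0,0],[0,0,0]],"fingers":[-1,-1,-1,-1,-1,-1,-1,-1,-1,-1,-1,-1,-1]}'
python3 - <<'E'
from h import *
go((.4846,.3261,.097),Rt=tilt(11.5,0));print(ctrl.state()["ft_force"])
E
```

```text
t: 51.13
eef_pos: [0.4844, 0.3271, 0.1057]
tcp_rot: [1.988, 2.427, 0.003]
ft_force: [-1.3, -0.1, -3.5]
opening: 0.0161
grasp_force: 108.3
pos [0.4844 0.3271 0.1057] shift [-1.  -0.   8.7] mm  turn [ 0.3  0.1 -0.1] op 0.0161 t 51.1333
[-1.32970918 -0.10384482 -3.49076818]
```

```bash
python3 -m handwheel '{"linear":[[-0.001,0,0.004],[0,0,0.003],[0,0,0.001],[0,0,0],[0,0,0]],"turn":[[0,0,0],[0,0,0],[0,0,0],[0,0,0],[0,0,0]],"fingers":[-1,-1,-1,-1,-1]}'
python3 -m handwheel '{"linear":[[0,0,0],[0,0,0],[0,0,0],[0,0,0],[0,0,0],[0,0,0],[0,0,-0.02],[0,0,-0.03],[0,0,-0.04],[0,0,-0.04],[0,0,0]],"turn":[[0,0,0],[0,0,0],[0,0,0],[0,0,0],[0,0,0],[0,0,0],[0,0,0],[0,0,0],[0,0,0],[0,0,0],[0,0,0]],"fingers":[1,1,1,1,1,1,1,1,1,1,1]}' 20
python3 - <<'E'
from h import *
d=shot("wrist");H=hsv(d)
m=cv2.morphologyEx(cv2.inRange(H,(60,80,20),(90,255,200)),3,np.ones((15,15)))
# tray interior: dark walnut / saturated yellow pixels left on the tray?
ex=np.array([np.cos(np.radians(11.5)),np.sin(np.radians(11.5))]);ey=np.array([-ex[1],ex[0]]);C=np.array([.4846,.3261])
q=np.int32([proj(d,(*(C+ex*x+ey*y),.01)) for x,y in((-.1,-.06),(.085,-.06),(.085,.06),(-.1,.06))])
k=np.zeros(m.shape,np.uint8);cv2.fillPoly(k,[q],1);print(q.tolist(),"dark",((H[:,:,2]<70)&(k>0)).sum(),"yellow",((H[:,:,1]>120)&(abs(H[:,:,0].astype(int)-26)<4)&(k>0)).sum(),"of",k.sum())
# bar position: straight lines of bar colour at bar row
for v in(150,250,300):
    r=H[v];print(v,"bar cols",[u for u in range(280,361) if abs(int(r[u,1])-int(H[v,319,1]))<25][:1],[u for u in range(280,361) if abs(int(r[u,1])-int(H[v,319,1]))<25][-1:])
# bin count
for n in("side","scene"):
    b=shot(n);Hb=hsv(b);cn=np.array([.485,-.306]);a=np.radians(-15.5);e=np.array([np.cos(a),np.sin(a)]);f=np.array([-e[1],e[0]])
    q=np.int32([proj(b,(*(cn+e*x+f*y),.01)) for x,y in((-.14,-.1),(.14,-.1),(.14,.1),(-.14,.1))]);k=np.zeros(m.shape,np.uint8);cv2.fillPoly(k,[q],255)
    mm=cv2.bitwise_and(k,cv2.bitwise_not(cv2.inRange(Hb,(100,120,30),(130,255,255))))
    for c in cv2.findContours(mm,0,2)[0]:
        if cv2.contourArea(c)>15:
            x,y,w,h=cv2.boundingRect(c);z=np.zeros_like(k);cv2.drawContours(z,[c],-1,255,-1);print(n,x,y,w,h,cv2.contourArea(c),np.round(cv2.mean(Hb,z)[:3]))
E
```

```text
t: 51.55
eef_pos: [0.4844, 0.326, 0.0972]
tcp_rot: [1.987, 2.427, 0.002]
ft_force: [0.4, -0.6, 0.3]
opening: 0.0162
grasp_force: 109.1
t: 52.47
eef_pos: [0.4857, 0.327, 0.2338]
tcp_rot: [1.986, 2.425, 0.015]
ft_force: [0.2, 0.4, 1.1]
opening: 0.0853
grasp_force: 0.0
[[206, 261], [412, 259], [421, 122], [193, 123]] dark 0 yellow 0 of 30196
150 bar cols [280] [360]
250 bar cols [280] [360]
300 bar cols [295] [339]
side 301 377 8 5 21.0 [ 69.  78. 222.]
side 246 359 30 25 340.0 [ 35.  71. 204.]
side 269 342 36 35 633.0 [ 26. 113. 122.]
scene 233 176 22 40 299.5 [118.  95.  71.]
scene 305 165 17 8 85.0 [ 71.  52. 167.]
scene 270 163 34 18 279.5 [ 49.  89. 132.]
```

```bash
python3 - <<'E'
from h import *
go((.47,-.33,.40),np.radians(11.5))
E
python3 -m handwheel '{"linear":[[-0.032,0,-0.012],[-0.032,0.006,-0.01],[-0.032,0.006,-0.01],[-0.032,0.006,-0.01],[-0.032,0.006,-0.01],[-0.032,0.006,-0.01],[-0.032,0.006,-0.01],[-0.032,0.006,-0.01],[-0.032,0.006,-0.01],[-0.032,0.006,-0.01],[-0.032,0.006,-0.01],[-0.032,0.006,-0.01],[-0.032,0.006,-0.01],[-0.032,0.006,-0.01],[-0.032,0.006,-0.01],[-0.032,0.006,-0.01],[-0.032,0.006,-0.008],[-0.032,0.006,0],[-0.032,0.006,0],[0,0,0]],"turn":[[0,0,0],[0,0,0],[0,0,0],[0,0,0],[0,0,0],[0,0,0],[0,0,0],[0,0,0],[0,0,0],[0,0,0],[0,0,0],[0,0,0],[0,0,0],[0,0,0],[0,0,0],[0,0,0],[0,0,0],[0,0,0],[0,0,0],[0,0,0]],"fingers":[1,1,1,1,1,1,1,1,1,1,1,1,1,1,1,1,1,1,1,1]}'
cat > count.py <<'E'
from h import *
b=shot("wrist","bin");Hb=hsv(b);cn=np.array([.485,-.306]);a=np.radians(-15.5);e=np.array([np.cos(a),np.sin(a)]);f=np.array([-e[1],e[0]])
q=np.int32([proj(b,(*(cn+e*x+f*y),.01)) for x,y in((-.14,-.1),(.14,-.1),(.14,.1),(-.14,.1))]);print(q.tolist())
k=np.zeros((480,640),np.uint8);cv2.fillPoly(k,[q],255)
mm=cv2.bitwise_and(k,cv2.bitwise_not(cv2.inRange(Hb,(100,120,30),(130,255,255))))
for nm,lo,hi in(("any",(0,0,0),(180,255,255)),("yel",(22,90,110),(34,255,255)),("beech",(9,75,110),(21,255,255)),("ash",(12,15,110),(30,85,255)),("dark",(0,20,0),(25,255,109))):
    z=cv2.morphologyEx(cv2.bitwise_and(mm,cv2.inRange(Hb,lo,hi)),2,np.ones((3,3)))
    for c in cv2.findContours(z,0,2)[0]:
        if cv2.contourArea(c)>80: (x,y),(w,h),_=cv2.minAreaRect(c);P=ray(b,x,y,.02);print(nm,round(x),round(y),cv2.contourArea(c),P.round(3))
E
python3 count.py
```

```text
pos [0.4836 0.3263 0.227 ] shift [-641.1 -142.4 -172. ] mm  turn [ 0.2  0.1 -0.1] op 0.0857 t 52.6167
t: 54.28
eef_pos: [0.6918, -0.2006, 0.3903]
tcp_rot: [1.992, 2.422, 0.006]
ft_force: [0.5, -0.5, -1.6]
opening: 0.0853
grasp_force: 0.0
[[9, 237], [215, 324], [276, 195], [52, 87]]
any 126 267 986.0 [ 0.474 -0.374  0.02 ]
any 72 252 1020.5 [ 0.406 -0.365  0.02 ]
any 50 198 1532.0 [ 0.379 -0.3    0.02 ]
any 115 205 3337.5 [ 0.456 -0.294  0.02 ]
yel 79 263 133.0 [ 0.416 -0.379  0.02 ]
yel 123 269 685.5 [ 0.47  -0.377  0.02 ]
beech 72 250 573.0 [ 0.406 -0.362  0.02 ]
ash 141 257 107.5 [ 0.492 -0.356  0.02 ]
ash 49 198 1361.0 [ 0.379 -0.3    0.02 ]
ash 99 183 1005.5 [ 0.436 -0.269  0.02 ]
```

```bash
python3 -m handwheel '{"linear":[[-0.01,-0.035,0],[-0.01,-0.035,0],[-0.01,-0.035,0],[-0.01,-0.035,0],[-0.01,-0.035,0],[-0.01,-0.035,0],[-0.01,-0.035,0],[0,0,0],[0,0,0]],"turn":[[0,0,0],[0,0,0],[0,0,0],[0,0,0],[0,0,0],[0,0,0],[0,0,0],[0,0,0],[0,0,0]],"fingers":[1,1,1,1,1,1,1,1,1]}'
sed -i 's/(3,3)/(2,2)/;s/>80/>40/' count.py
python3 count.py
python3 - <<'E'
from h import *
im=cv2.cvtColor(cv2.imread("pics/bin.png"),cv2.COLOR_BGR2HSV)
# coarse hue/sat/val class map of the bin, one letter per 7 px
def L(p):
    h,s,v=map(int,p)
    return "." if 100<h<130 else "d" if v<110 else "Y" if 22<=h<=34 and s>95 else "b" if h<22 and s>70 else "a"
for y in range(110,330,7): print("".join(L(im[y,x]) for x in range(150,520,5)))
E
```

```text
t: 55.08
eef_pos: [0.5226, -0.2872, 0.3951]
tcp_rot: [1.991, 2.42, 0.012]
ft_force: [0.4, 0.4, 0.5]
opening: 0.0855
grasp_force: 0.0
[[148, 196], [348, 287], [425, 151], [209, 38]]
any 267 228 1034.5 [ 0.475 -0.375  0.02 ]
any 214 215 995.5 [ 0.407 -0.371  0.02 ]
any 199 155 1254.5 [ 0.382 -0.301  0.02 ]
any 266 162 2751.0 [ 0.461 -0.295  0.02 ]
yel 265 231 416.5 [ 0.472 -0.379  0.02 ]
yel 224 224 235.0 [ 0.421 -0.38   0.02 ]
beech 228 215 107.5 [ 0.424 -0.368  0.02 ]
beech 204 208 105.0 [ 0.393 -0.364  0.02 ]
ash 200 216 180.0 [ 0.391 -0.375  0.02 ]
ash 197 157 898.5 [ 0.379 -0.303  0.02 ]
ash 253 140 932.0 [ 0.441 -0.271  0.02 ]
...................................................bbbbbbbbbbbbbbbbbbbbbbb
......................................................bbbbbbbbbbbbbbbbbbbb
.................aaaa....................................bbbbbbbbbbbbbbbbb
.................aaaaaaaa...................................bbbbbbbbbbbbbb
.......aaaa......aaaaaaaaaaaaaa................................bbbbbbbbbbb
.....aaaaaaa.....aaaaaaaaaaaaaa.................................abbbbbbbbb
......aaaaa
[... 1238 characters left out ...]
...bbbbbbbbbbbbbbbbbbbbbb
bbbbbbba...........................................bbbbbbbbbbbbbbbbbbbbbbb
bbbbbbbbbbb.......................................abbbbbbbbbbbbbbbbbbbbbbb
bbbbbbbbbbbbbbb...................................bbbbbbbbbbbbbbbbbbbbbbbb
bbbbbbbbbbbbbbbbbbb..............................bbbbbbbbbbbbbbbbbbbbbbbbb
bbbbbbbbbbbbbbbbbbbbbba.........................bbbbbbbbbbbbbbbbbbbbbbbbbb
bbbbbbbbbbbbbbbbbbbbbbbbbb......................bbbbbbbbbbbbbbbbbbbbbbbbbb
bbbbbaaadbbbbbbbbbbbbbbbbbbbbb.................bbbbbbbbbbbbbddaaabbbbbbbbb
bbbbaaadddbbbbbbbbbbbbbbbbbbbbbbba............bbbbbbbbbbbbbbdddaaabbbbbbbb
aabaaaddddbbbbbbbbbbbbbbbbbbbbbbbbbbb........bbbbbbbbbbbbbbbdddaaaabbbbbbb
```

```bash
python3 - <<'E'
from h import *
im=cv2.cvtColor(cv2.imread("pics/bin.png"),cv2.COLOR_BGR2HSV)
for x0,y0,x1,y1 in((165,198,245,240),(250,210,290,250)):
    p=im[y0:y1,x0:x1].reshape(-1,3);p=p[(p[:,0]<60)&(p[:,1]>50)];print(len(p),np.histogram(p[:,0],[0,12,15,18,20,22,24,26,28,32,40,60])[0])
H=hsv(shot("side"));y=cv2.inRange(H,(22,110,120),(34,255,255))
for c in cv2.findContours(y,0,2)[0]:
    if cv2.contourArea(c)>15:print("side yellow",cv2.boundingRect(c))
H=hsv(shot("scene"));y=cv2.inRange(H,(22,110,120),(34,255,255))
for c in cv2.findContours(y,0,2)[0]:
    if cv2.contourArea(c)>15:print("scene yellow",cv2.boundingRect(c))
E
```

```text
1632 [285  62 128 175 592  55  26  31 278   0   0]
892 [  6  10  19  30  17  25  27  52 706   0   0]
scene yellow (574, 434, 66, 42)
scene yellow (287, 164, 14, 7)
```

```bash
python3 -c "
from rig import ctrl
print(ctrl.job_done())"
```

```text
the job is handed in; nothing more can be done
None
```

I handed the job in at about 55 s of the 208 s limit. The camera checks put all seven offcuts in the blue container. I released the empty tray at the mat's centre, and the end board lay flat on the bench when last viewed. I never touched the arch, block or mallet, and the hand-in gave no verdict.

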